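# Wear check of the bread cutter's cutting bars

## Robot

A 6-joint arm with a two-finger parallel gripper is mounted at the origin on a cart in front of the work surface, level with it; the furniture and walls round the work are solid. World frame = base frame: x ahead of the robot, y to its left, z up, the work surface at z = 0. Lengths are in m, angles in rad, forces in N, time in s.
With the tool pointing down it reaches from about 0.25 to 0.725 m from the base axis. Payload 4 kg.
Tool frame: the origin (TCP) lies midway between the tips of the shut fingers; the grasp point (between the pads) lies 19 mm behind it; z points along the fingers, y is the direction in which the jaws open and shut (so a half turn about z gives the same grasp; the last joint's range is limited). The gripper opens to 85 mm and grips with 20 to 120 N. Pads are 22 mm wide; open, the fingers measure 114 mm over their backs; the gripper's body (76 mm by 85 mm) begins 54 mm behind the grasp point. The pads swing forward as they close: fully open they stand 13 mm farther back than shut.
Start: joints at [1.162, 0.241, 0.005, 1.335, 0, 1.571], TCP at [0.199, 0.459, 0.231] pointing down, gripper open.
Joint ranges: [-2.72, 2.72], [-1.05, 1.87], [-1.09, 1.28], [-1.99, 2.15], [-1.42, 1.44], [-3.14, 3.14]. Speed limits (rad/s): [2.79, 2.79, 3.14, 3.14, 3.14, 3.14].

## Interface

Orientations are given as a unit quaternion [x, y, z, w].
In Python, from workcell import get_obs, camera, camera_model, job_done, masks_of gives the robot as it stands.
- The arm moves only by the tool jog_arm, never from a script. Its argument "deltas" is a list that holds one entry, the list of rows, each a list of 7 numbers: the shift along the tool's x, y, z in mm, then the turn, a rotation vector about the tool's x, y, z in degrees, then the finger opening in mm, from 0 to 85.4. A call has 1 to 5 rows; each row shifts and turns the pose as measured when the row begins, along the tool's axes as they then stand; what a row does not reach is not made up. A row lasts 1/10 s, in which the tool goes at most 50 mm and 8.59 degrees, less where a joint would pass 70% of its speed; a pose out of reach is approached as far as the arm can. A call with a gripper value outside its range is refused whole. The fingers move at their own pace and stop on an object; the grip force is fixed at half the most. Time passes only in rows, so rows that do not move let the fingers close. It gives the time, the measured TCP pose, the force and the opening at its end, in the units of the state.
- get_obs(): the state, without advancing time (a new reading comes with each control period).
- camera(name): name is "scene" or "top"; returns the picture (384x512x3 uint8, red, green, blue); there is no depth.
- camera_model(name): a dict with "fovy" (degrees; the focal length in pixels is half the picture's height over the tangent of half this angle, whatever the lens; pixels are square), "cx", "cy" (the principal point, pixels), "pose" (4x4, takes a point from camera to world coordinates). Camera axes: x right, y down, z forward; pixel columns grow to the right and rows downward; lengths in m; the calibration is good to about 2 mm. A picture is of the moment at which its call begins. camera_model takes no time and is no camera call.
- job_done(): hands the job in, once; it reports no verdict.
Trained networks look in the newest picture that a camera, given by its name, has taken for a name from the list of things; names that differ only in an ending like _2 or _b are one class to them, and where a whole thing is asked for, a point or a joint stands for the part that bears it (a point fixed in the world has none). Each returns a list of dicts, best first, with "conf" (0 to 1); they miss things now and then, are a little off and sometimes report something else, mostly with a low value. They report only what shows in the picture. A call takes as long as a camera call.
- masks_of(target, camera): "pixels" (384x512 bool, what is visible of it) and "at" ([column, row] in pixels, amid what is visible of it).
The state is a dict: "clock": time; "joint_pos": joint angles; "joint_vel": joint speeds; "tau": joint torques, N m; "eef_pos": TCP position; "tool_rot": TCP orientation; "ft_force": force on the tool from outside, world axes, zero at the start; "ft_torque": the same for the moment, N m; "grip_width": finger opening in m.
Only numpy, scipy, OpenCV 4.12 (cv2) and the standard library are available. Lean on these libraries where they do the work, as an engineer would, in place of code of your own. Each camera call takes 0.05 s, during which the arm holds its last target. There are 200 camera calls.

## Task

Check the white plastic cutting bars of the bread cutter for wear, one after the other from left to right as they lie in the rack: push each bar square and flush into the fence corner of the checking board, then press the dial gauge down on it with the probe in the groove until the gauge's foot sits flat on the bar, and read the depth. A bar whose groove is deeper than 10 mm is worn out and goes into the middle of the steel pan; every other bar goes back into its own place in the rack, groove up. At the end stand the gauge back on its rest, and do not disturb the bottle, jar, tumbler, tin and garlic behind.

Things in the scene. Friction and masses are not known exactly. Their poses are not given: they have to be found in the camera images.
- bar_p_mid (a point): centre, half-way up, of a cutting bar of the left-hand lane (of the two listed for a lane, one at most is present). White plastic, 130 long (x) x 44 wide (y) x 36 mm high, 0.16 kg; groove 12 mm wide along the whole length of its top (+z), 5 to 8 or 12 to 15 mm deep; the name does not tell which. Both ends alike. Grasp across the 44 mm, about 4 mm above this point
- bar_t_mid (a point): centre, half-way up, of a cutting bar of the left-hand lane (of the two listed for a lane, one at most is present). White plastic, 130 long (x) x 44 wide (y) x 36 mm high, 0.16 kg; groove 12 mm wide along the whole length of its top (+z), 5 to 8 or 12 to 15 mm deep; the name does not tell which. Both ends alike. Grasp across the 44 mm, about 4 mm above this point
- bar_q_mid (a point): centre, half-way up, of a cutting bar of the middle lane (of the two listed for a lane, one at most is present). White plastic, 130 long (x) x 44 wide (y) x 36 mm high, 0.16 kg; groove 12 mm wide along the whole length of its top (+z), 5 to 8 or 12 to 15 mm deep; the name does not tell which. Both ends alike. Grasp across the 44 mm, about 4 mm above this point
- bar_u_mid (a point): centre, half-way up, of a cutting bar of the middle lane (of the two listed for a lane, one at most is present). White plastic, 130 long (x) x 44 wide (y) x 36 mm high, 0.16 kg; groove 12 mm wide along the whole length of its top (+z), 5 to 8 or 12 to 15 mm deep; the name does not tell which. Both ends alike. Grasp across the 44 mm, about 4 mm above this point
- bar_r_mid (a point): centre, half-way up, of a cutting bar of the right-hand lane (of the two listed for a lane, one at most is present). White plastic, 130 long (x) x 44 wide (y) x 36 mm high, 0.16 kg; groove 12 mm wide along the whole length of its top (+z), 5 to 8 or 12 to 15 mm deep; the name does not tell which. Both ends alike. Grasp across the 44 mm, about 4 mm above this point
- bar_v_mid (a point): centre, half-way up, of a cutting bar of the right-hand lane (of the two listed for a lane, one at most is present). White plastic, 130 long (x) x 44 wide (y) x 36 mm high, 0.16 kg; groove 12 mm wide along the whole length of its top (+z), 5 to 8 or 12 to 15 mm deep; the name does not tell which. Both ends alike. Grasp across the 44 mm, about 4 mm above this point
- rack: fixed beech rack, origin under its middle, on one side of the desk (the pan is on the other, either way round): two bars along y, 90 mm apart, with three notches each (52 mm wide, shoulders 5.5 mm high) that carry the cutting bars 18 mm above the desk. Between the two bars, where fingers go, nothing is higher than 11 mm
- lane1 (a point): centre that a bar has when it lies in the left-hand place of the rack (its +y end, left as the robot sees it); x along the bar, z up
- lane2 (a point): the same for the middle place of the rack, 95 mm beside lane1
- lane3 (a point): the same for the right-hand place of the rack, 95 mm beside lane2; this place is empty in some runs
- checking_board: fixed plywood board 164 (x) x 104 (y) x 8 mm with an L fence of aluminium; origin 3 mm ahead (+x) of its middle, at the underside. Two cross rails (at x = -50 and +40 mm, tops 20 mm above the desk) carry a bar. The fence is 12 mm thick, its top 44 mm above the desk (12 mm below a bar's top). The -x and -y sides are open
- home (a point): centre that a bar has when square and flush in the fence corner, 38 mm above the desk; x along the bar. The end stop's face is 65 mm from here towards +x, the side fence's face 22 mm towards +y. The side fence has a gap for a finger, 64 mm long, centred here along x
- gauge_handle (a point): centre of the black handle on top of the dial depth gauge, a block 22 (x) x 26 (y) x 46 mm high, to be grasped from above; z up. The gauge is 118 mm high, 0.2 kg; its dial (58 mm across) faces -x, 49 mm below this point
- gauge_foot (a point): centre of the flat underside of the gauge's foot (26 x 76 mm, long along y), 95 mm below gauge_handle. The round-ended probe, 6 mm thick, sticks out 18 mm below this point when free
- gauge_probe (a joint): how far the probe is pushed in, m: 0 free, 0.017 at most. With the foot flat, groove depth = 0.018 - this. Spring: 3 N at 0, plus 250 N/m, so the gauge must be pressed to seat it (8 N in all is enough). The dial pointer turns 14 degrees clockwise per mm pushed in and points straight up, at the long mark, at 10 mm depth; left of it is deeper (worn)
- rest_top (a point): where gauge_foot is when the gauge stands on its fixed rest, 36 mm above the desk; y along the foot. The foot stands on two black cheeks, 34 mm deep (x), 40 mm apart, the probe hanging free between them; lips 6 mm high leave the foot 5 mm at each end (y)
- pan: low round steel pan, 252 mm across, 54 mm high, inside clear over a circle of 190 mm, floor 3 mm thick; origin at the centre of its underside
- soy_bottle: bystander: bottle, 59 mm across, 203 mm high, origin under its centre
- jar: bystander: glass jar with black lid, 65 mm across, 94 mm high, origin under its centre
- glass: bystander: metal tumbler, 76 mm across, 98 mm high, origin under its centre
- garlic: bystander, present in some runs only: garlic bulb, 60 mm across, 59 mm high, origin under its centre
- tin: bystander: food tin, 76 mm across, 58 mm high, origin under its centre

How it is judged:
On the way, in this order (a step that is already met when the one before it is completed fails the run):
1. the left-hand bar, if there is one, lies square and flush in the fence corner while the gauge's foot is pressed flat on it with the probe in its groove (((x of bar_p_mid in the frame of home between -0.003 and 0.003 m and y of bar_p_mid in the frame of home between -0.003 and 0.003 m and z of bar_p_mid in the frame of home between -0.004 and 0.004 m and angle between the x axis of bar_p_mid and the x axis of home, either way round below 0.035 rad and x of gauge_foot in the frame of bar_p_mid between -0.055 and 0.055 m and y of gauge_foot in the frame of bar_p_mid between -0.006 and 0.006 m and z of gauge_foot in the frame of bar_p_mid between 0.015 and 0.0195 m and angle between the z axis of gauge_foot and the z axis of bar_p_mid, either way round below 0.035 rad and angle between the y axis of gauge_foot and the y axis of bar_p_mid, either way round below 0.2 rad) or (x of bar_t_mid in the frame of home between -0.003 and 0.003 m and y of bar_t_mid in the frame of home between -0.003 and 0.003 m and z of bar_t_mid in the frame of home between -0.004 and 0.004 m and angle between the x axis of bar_t_mid and the x axis of home, either way round below 0.035 rad and x of gauge_foot in the frame of bar_t_mid between -0.055 and 0.055 m and y of gauge_foot in the frame of bar_t_mid between -0.006 and 0.006 m and z of gauge_foot in the frame of bar_t_mid between 0.015 and 0.0195 m and angle between the z axis of gauge_foot and the z axis of bar_t_mid, either way round below 0.035 rad and angle between the y axis of gauge_foot and the y axis of bar_t_mid, either way round below 0.2 rad))), for 0.2 s.
2. the middle bar, if there is one, lies square and flush in the fence corner while the gauge's foot is pressed flat on it with the probe in its groove (((x of bar_q_mid in the frame of home between -0.003 and 0.003 m and y of bar_q_mid in the frame of home between -0.003 and 0.003 m and z of bar_q_mid in the frame of home between -0.004 and 0.004 m and angle between the x axis of bar_q_mid and the x axis of home, either way round below 0.035 rad and x of gauge_foot in the frame of bar_q_mid between -0.055 and 0.055 m and y of gauge_foot in the frame of bar_q_mid between -0.006 and 0.006 m and z of gauge_foot in the frame of bar_q_mid between 0.015 and 0.0195 m and angle between the z axis of gauge_foot and the z axis of bar_q_mid, either way round below 0.035 rad and angle between the y axis of gauge_foot and the y axis of bar_q_mid, either way round below 0.2 rad) or (x of bar_u_mid in the frame of home between -0.003 and 0.003 m and y of bar_u_mid in the frame of home between -0.003 and 0.003 m and z of bar_u_mid in the frame of home between -0.004 and 0.004 m and angle between the x axis of bar_u_mid and the x axis of home, either way round below 0.035 rad and x of gauge_foot in the frame of bar_u_mid between -0.055 and 0.055 m and y of gauge_foot in the frame of bar_u_mid between -0.006 and 0.006 m and z of gauge_foot in the frame of bar_u_mid between 0.015 and 0.0195 m and angle between the z axis of gauge_foot and the z axis of bar_u_mid, either way round below 0.035 rad and angle between the y axis of gauge_foot and the y axis of bar_u_mid, either way round below 0.2 rad))), for 0.2 s.
3. the right-hand bar, if there is one, lies square and flush in the fence corner while the gauge's foot is pressed flat on it with the probe in its groove (((x of bar_r_mid in the frame of home between -0.003 and 0.003 m and y of bar_r_mid in the frame of home between -0.003 and 0.003 m and z of bar_r_mid in the frame of home between -0.004 and 0.004 m and angle between the x axis of bar_r_mid and the x axis of home, either way round below 0.035 rad and x of gauge_foot in the frame of bar_r_mid between -0.055 and 0.055 m and y of gauge_foot in the frame of bar_r_mid between -0.006 and 0.006 m and z of gauge_foot in the frame of bar_r_mid between 0.015 and 0.0195 m and angle between the z axis of gauge_foot and the z axis of bar_r_mid, either way round below 0.035 rad and angle between the y axis of gauge_foot and the y axis of bar_r_mid, either way round below 0.2 rad) or (x of bar_v_mid in the frame of home between -0.003 and 0.003 m and y of bar_v_mid in the frame of home between -0.003 and 0.003 m and z of bar_v_mid in the frame of home between -0.004 and 0.004 m and angle between the x axis of bar_v_mid and the x axis of home, either way round below 0.035 rad and x of gauge_foot in the frame of bar_v_mid between -0.055 and 0.055 m and y of gauge_foot in the frame of bar_v_mid between -0.006 and 0.006 m and z of gauge_foot in the frame of bar_v_mid between 0.015 and 0.0195 m and angle between the z axis of gauge_foot and the z axis of bar_v_mid, either way round below 0.035 rad and angle between the y axis of gauge_foot and the y axis of bar_v_mid, either way round below 0.2 rad))), for 0.2 s.
At the end, for the whole second after the job is handed in: bars with grooves deeper than 10 mm lie in the pan (within 70 mm of its middle); the others lie level, groove up, in their own lanes (within 25 mm along, 7 mm across, 4 mm in height); the gauge stands upright on its rest (15 mm in x, 7 mm in y, 3 mm in height), probe free; the pan is level (x of bar_p_mid in the frame of lane1 between -0.025 and 0.025 m and y of bar_p_mid in the frame of lane1 between -0.007 and 0.007 m and z of bar_p_mid in the frame of lane1 between -0.004 and 0.004 m and angle between each of bar_p_mid, bar_u_mid, bar_r_mid's own z axis and vertical below 0.08 rad and horizontal distance between each of bar_t_mid, bar_q_mid, bar_v_mid and pan below 0.07 m and z of bar_t_mid in the frame of pan between 0 and 0.13 m and z of bar_q_mid in the frame of pan between 0 and 0.13 m and x of bar_u_mid in the frame of lane2 between -0.025 and 0.025 m and y of bar_u_mid in the frame of lane2 between -0.007 and 0.007 m and z of bar_u_mid in the frame of lane2 between -0.004 and 0.004 m and x of bar_r_mid in the frame of lane3 between -0.025 and 0.025 m and y of bar_r_mid in the frame of lane3 between -0.007 and 0.007 m and z of bar_r_mid in the frame of lane3 between -0.004 and 0.004 m and z of bar_v_mid in the frame of pan between 0 and 0.13 m and x of gauge_foot in the frame of rest_top between -0.015 and 0.015 m and y of gauge_foot in the frame of rest_top between -0.007 and 0.007 m and z of gauge_foot in the frame of rest_top between -0.003 and 0.003 m and angle between gauge_foot's own z axis and vertical below 0.06 rad and value of joint gauge_probe below 0.002 m and angle between pan's own z axis and vertical below 0.1 rad); the robot touches nothing.
It fails at once if a bystander (bottle, jar, tumbler, tin or garlic) is moved more than 30 mm (distance of any of soy_bottle, jar, glass, tin, garlic from where it was at the start of the episode above 0.03 m).
It fails at once if the gauge is tipped over (leans more than 45 degrees) (angle between gauge_foot's own z axis and vertical above 0.8 rad).
Of bar_p, bar_t only 1 to 1 are there at a start; the rules pass over those that are not, and their reading is None.
Of bar_q, bar_u only 1 to 1 are there at a start; the rules pass over those that are not, and their reading is None.
Of bar_r, bar_v, garlic only 1 to 1 are there at a start; the rules pass over those that are not, and their reading is None.
At some moment in a run one of bar_p, bar_t, bar_q, bar_u, bar_r, bar_v may be knocked a few centimetres aside while the robot is not near it.
It also fails if it takes over 210 s, if anything falls off the work surface, if the arm or the gripper's body presses on something with over 40 N, if the wrist force passes 120 N, or if a joint passes its speed limit or range.

## Working session

There is one attempt and no reset: what is moved stays moved. The work goes in short steps, Python scripts to look and compute and a tool call to move; the robot and the scene stay as the last step left them, time stands still between calls to the robot, and variables do not carry over. Pictures are saved under pics/ and viewed, about 12 in all and at most 16, crops included, and the job is handed in when it is done.

Besides the shell and the picture viewer there is one more tool, called after "Call:" as name(argument=value, ...), one argument or row to a line, values as JSON. jog_arm: Moves the arm, as the interface text tells. Its arguments: {"type":"object","properties":{"deltas":{"type":"array"}},"required":["deltas"]}

```bash
ls; mkdir -p pics; python3 - <<'E'
from workcell import *
import cv2,json,numpy as np
np.set_printoptions(precision=4,suppress=True)
print(get_obs())
for n in("scene","top"):
    m=camera_model(n);print(n,m["fovy"],m["cx"],m["cy"]);print(np.array(m["pose"]))
    im=camera(n);cv2.imwrite(f"pics/{n}0.png",cv2.cvtColor(im,cv2.COLOR_RGB2BGR))
E
```

```text
pics
{'clock': 0.0, 'joint_pos': array([1.162 , 0.2414, 0.0037, 1.3352, 0.    , 1.5708]), 'joint_vel': array([0.0002, 0.0022, 0.0004, 0.0011, 0.0005, 0.0006]), 'tau': array([  0.0011, -37.2317,  25.2408,   0.0169,   0.0001,  -0.    ]), 'eef_pos': array([0.1985, 0.4582, 0.2304]), 'tool_rot': array([ 0.203 ,  0.9792, -0.001 , -0.0002]), 'ft_force': array([-0.0208, -0.1716, -1.014 ]), 'ft_torque': array([ 0.0132, -0.0333, -0.0247]), 'grip_width': 0.08554651177018663}
scene 44.48019036547471 257.85150634709754 200.4866124440141
[[-0.8744 -0.2526  0.4143 -0.1412]
 [-0.4848  0.4179 -0.7683  1.2815]
 [ 0.0209 -0.8727 -0.4879  0.9546]
 [ 0.      0.      0.      1.    ]]
top 47.763278049322984 252.51306886625702 185.48152693173844
[[ 0.0059 -0.9931  0.1172  0.4455]
 [-1.     -0.0054  0.0043 -0.0214]
 [-0.0037 -0.1173 -0.9931  1.3639]
 [ 0.      0.      0.      1.    ]]
```

View pics/scene0.png

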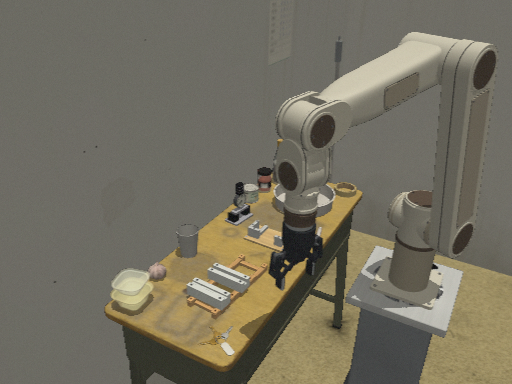

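View pics/top0.png

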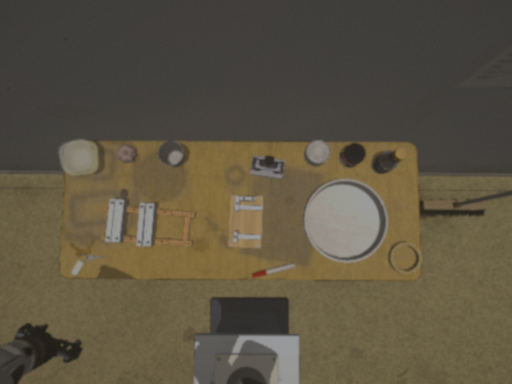

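```bash
cat > h.py <<'E'
from workcell import *
import cv2,numpy as np
np.set_printoptions(precision=4,suppress=True)
def KP(n):
    m=camera_model(n);f=192/np.tan(np.radians(m["fovy"]/2))
    K=np.array([[f,0,m["cx"]],[0,f,m["cy"]],[0,0,1]]);return K,np.array(m["pose"])
def proj(n,P):
    K,T=KP(n);P=np.atleast_2d(P);c=(P-T[:3,3])@T[:3,:3];q=c@K.T;return q[:,:2]/q[:,2:]
def ray(n,uv,z):
    K,T=KP(n);uv=np.atleast_2d(uv);d=np.c_[uv,np.ones(len(uv))]@np.linalg.inv(K).T@T[:3,:3].T
    return T[:3,3]+d*((z-T[2,3])/d[:,2:])
def ortho(n,im,z,x0,x1,y0,y1,s=1.0):
    "s px per mm; rows: x decreasing, cols: y decreasing"
    X=np.array([[x1,y1,z],[x1,y0,z],[x0,y0,z],[x0,y1,z]]);W=round((y1-y0)*1000*s);H=round((x1-x0)*1000*s)
    M=cv2.getPerspectiveTransform(np.float32(proj(n,X)),np.float32([[0,0],[W,0],[W,H],[0,H]]))
    return cv2.warpPerspective(im,M,(W,H),flags=cv2.INTER_CUBIC)
def shot(n,k=1):
    return np.mean([camera(n).astype(float) for _ in range(k)],0).astype(np.uint8)
def save(p,im): cv2.imwrite(p,cv2.cvtColor(im,cv2.COLOR_RGB2BGR))
E
python3 - <<'E'
from h import *
im=shot("top",4)
o=ortho("top",im,0.05,.2,.65,-.35,.6,.84);save("pics/ortho1.png",o)
for c,z in (("bar_p_mid",.054),("bar_q_mid",.054),("rack",.02),("checking_board",.01),("gauge_handle",.14),("rest_top",.03),("pan",.054),("soy_bottle",.2),("jar",.094),("glass",.098),("garlic",.04),("tin",.058)):
    try:
        for d in masks_of(c,"top")[:3]:
            if d["conf"]<.2: continue
            p=d["pixels"];r=cv2.minAreaRect(cv2.findNonZero(p.astype(np.uint8)))
            w=ray("top",cv2.boxPoints(r),z)[:,:2]
            print(c,round(d["conf"],2),p.sum(),d["at"],ray("top",[d["at"]],z)[0,:2],"rect",w.mean(0),np.linalg.norm(w[1]-w[0]),np.linalg.norm(w[2]-w[1]))
    except Exception as e: print(c,e)
E
```

```text
bar_p_mid 0.86 752 [116.6, 221.5] [0.4885 0.3936] rect [0.4928 0.3963] 0.1284377632090802 0.057069474003207804
bar_p_mid 0.72 510 [170.8, 153.9] [0.6964 0.2358] rect [0.6989 0.235 ] 0.07454348347660386 0.08051175512796445
bar_q_mid 0.85 726 [146.4, 224.5] [0.48   0.3033] rect [0.4815 0.3042] 0.12918366090481312 0.051756533981731745
rack 0.93 709 [171.0, 237.0] [0.443  0.2346] rect [0.4788 0.307 ] 0.10620532357319186 0.28695778144474043
checking_board 0.65 1744 [245.7, 220.4] [0.4957 0.0051] rect [0.4944 0.0073] 0.1066294469854812 0.16147371836035046
checking_board 0.4 603 [169.1, 214.5] [0.5127 0.2444] rect [0.4792 0.3094] 0.10711688930385285 0.28243806890785605
gauge_handle 0.75 268 [268.4, 164.5] [ 0.6506 -0.0611] rect [ 0.6559 -0.0611] 0.04081999455062205 0.06867920031438406
gauge_handle 0.52 540 [317.2, 155.4] [ 0.6777 -0.2008] rect [ 0.6849 -0.1989] 0.08049520217987521 0.0670097392210781
rest_top 0.65 263 [269.5, 162.4] [ 0.6757 -0.068 ] rect [ 0.6747 -0.0654] 0.044627758963867475 0.07345226160304061
rest_top 0.61 349 [268.8, 172.7] [ 0.6432 -0.0659] rect [ 0.6617 -0.0604] 0.059
[... 212 characters left out ...]
0.04432845885121204 0.07585917478213916
soy_bottle 0.57 628 [387.6, 163.5] [ 0.645  -0.3828] rect [ 0.6545 -0.3864] 0.10779107717368216 0.055882025787838706
jar 0.97 524 [350.4, 154.4] [ 0.69   -0.3061] rect [ 0.6883 -0.3108] 0.07743392305135385 0.0724234791091741
glass 0.57 575 [168.9, 152.8] [0.6913 0.2329] rect [0.6893 0.2281] 0.07451548515646896 0.08139382735350607
glass 0.54 272 [269.1, 161.4] [ 0.667  -0.0645] rect [ 0.6607 -0.0598] 0.06813906090160278 0.04492631622795442
garlic 0.55 257 [125.7, 152.7] [0.7021 0.3788] rect [0.7003 0.3779] 0.054039160866787006 0.05543449472142679
tin 0.65 513 [317.0, 154.0] [ 0.6976 -0.2122] rect [ 0.7009 -0.2107] 0.08148364227080729 0.07148952970580567
```

View pics/ortho1.png

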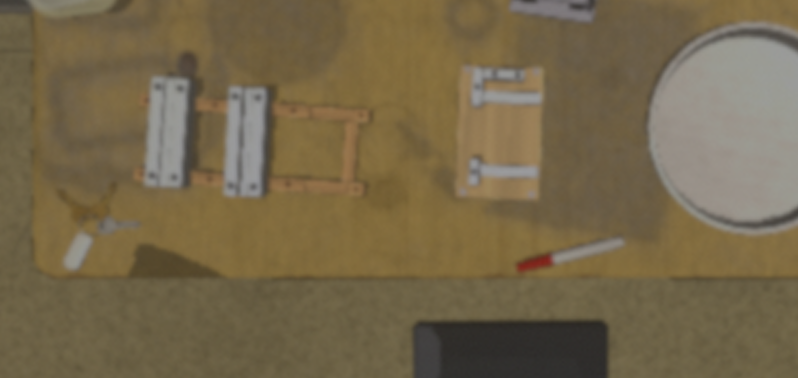

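```bash
cat >> h.py <<'E'
def tile(n,im,z,x0,x1,y0,y1,s):
    o=np.ascontiguousarray(ortho(n,im,z,x0,x1,y0,y1,s));o=cv2.convertScaleAbs(o,alpha=1.3)
    for k in np.arange(np.ceil(x0*50-1e-6),x1*50)/50:
        r=int((x1-k)*1000*s);cv2.line(o,(0,r),(8,r),(255,0,0),1);cv2.putText(o,f"{k*1000:.0f}",(10,r+4),0,.32,(255,0,0),1)
    for k in np.arange(np.ceil(y0*50-1e-6),y1*50)/50:
        c=int((y1-k)*1000*s);cv2.line(o,(c,0),(c,8),(0,0,255),1);cv2.putText(o,f"{k*1000:.0f}",(c-10,18),0,.32,(0,0,255),1)
    return o
E
python3 - <<'E'
from h import *
im=shot("top",4); np.save("im.npy",im)
A=tile("top",im,.054,.4,.59,.28,.45,2.35)
B=tile("top",im,.044,.4,.59,-.07,.1,2.35)
C=tile("top",im,.036,.62,.69,-.14,.03,2.35)
D=tile("top",im,.141,.62,.69,-.14,.03,2.35)
save("pics/m1.png",np.vstack([np.hstack([A,B]),np.hstack([C,D])]))
# bar fits: threshold white on ortho z=.054
o=ortho("top",im,.054,.38,.6,.24,.46,4);g=o.min(2)
t,_=cv2.threshold(g,0,255,cv2.THRESH_OTSU);print("otsu",t)
cs,_=cv2.findContours((g>t).astype(np.uint8),0,2)
for c in cs:
    if cv2.contourArea(c)>20000:
        r=cv2.minAreaRect(c);b=cv2.boxPoints(r);print(.6-b[:,1]/4000,.46-b[:,0]/4000,r[1][0]/4,r[1][1]/4,r[2])
E
```

```text
Traceback (most recent call last):
ValueError: all the input array dimensions except for the concatenation axis must match exactly, but along dimension 1, the array at index 0 has size 799 and the array at index 1 has size 800
```

```bash
python3 - <<'E'
from h import *
im=np.load("im.npy")
A=tile("top",im,.054,.4,.59,.28,.45,2.3)
B=tile("top",im,.044,.4,.59,-.07,.1,2.3)
C=tile("top",im,.036,.62,.69,-.14,.03,2.3)
D=tile("top",im,.141,.62,.69,-.14,.03,2.3)
f=lambda a,b:np.hstack([a[:,:391],b[:,:391]])
save("pics/m1.png",np.vstack([f(A,B),f(C,D)]))
o=ortho("top",im,.054,.38,.6,.24,.46,4);g=o.min(2)
t,_=cv2.threshold(g,0,255,cv2.THRESH_OTSU);print("otsu",t)
cs,_=cv2.findContours((g>t).astype(np.uint8),0,2)
for c in cs:
    if cv2.contourArea(c)>20000:
        r=cv2.minAreaRect(c);b=cv2.boxPoints(r);print(.6-b[:,1]/4000,.46-b[:,0]/4000,r[1][0]/4,r[1][1]/4,r[2])
E
```

```text
otsu 100.0
[0.4164 0.5485 0.5464 0.4143] [0.3348 0.3289 0.2817 0.2877] 47.17660903930664 132.2704620361328 2.563770055770874
[0.4288 0.5605 0.5574 0.4257] [0.429  0.4203 0.3735 0.3823] 46.83553695678711 131.9726104736328 3.791165828704834
```

View pics/m1.png

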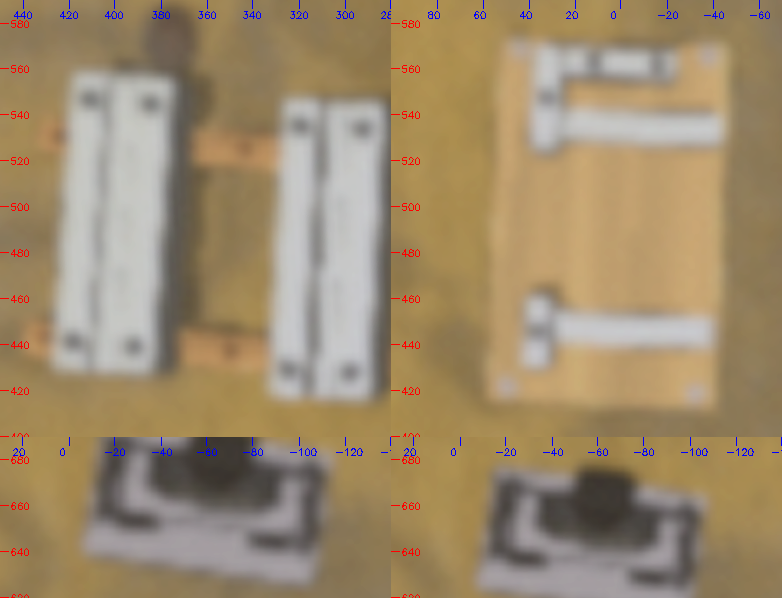

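```bash
python3 - <<'E'
from h import *
im=np.load("im.npy")
C=tile("top",im,.036,.6,.74,-.14,.02,2.45)
D=tile("top",im,.154,.6,.74,-.14,.02,2.45)
s=shot("scene",4)
p=proj("scene",[[.665,-.063,.09]])[0].astype(int);print(p)
S=cv2.resize(s[p[1]-28:p[1]+28,p[0]-32:p[0]+32],None,fx=6,fy=6,interpolation=cv2.INTER_CUBIC)
S2=cv2.resize(cv2.convertScaleAbs(s[210:260,215:280],alpha=1.3),None,fx=6,fy=6,interpolation=cv2.INTER_CUBIC)
h=max(S.shape[0],S2.shape[0]);pad=lambda a,w:cv2.copyMakeBorder(a,0,max(0,h-a.shape[0]),0,max(0,w-a.shape[1]),0)[:,:w]
save("pics/m2.png",cv2.resize(np.vstack([np.hstack([C,D])[:340,:784],np.hstack([pad(S,392),pad(S2,392)])]),None,fx=.87,fy=.87))
# fence edges
o=cv2.GaussianBlur(ortho("top",im,.044,.38,.6,-.08,.1,4),(0,0),3)[:,:,2].astype(float)
X=lambda r:.6-r/4000; Y=lambda c:.1-c/4000
for x in (.435,.44,.445,.45,.455,.535,.54,.545,.55,.555):
    L=np.gradient(o[int((.6-x)*4000)]);a,b=int((.1-.06)*4000),int((.1-.01)*4000)
    print("x",x,"outer y",Y(a+L[a:b].argmax()),"inner y",Y(a+L[a:b].argmin()))
for y in (.02,.01,0,-.01,-.018):
    L=np.gradient(o[:,int((.1-y)*4000)]);a,b=int((.6-.58)*4000),int((.6-.547)*4000)
    print("y",y,"stop back x",X(a+L[a:b].argmax()),"face x",X(a+L[a:b].argmin()))
o=cv2.GaussianBlur(ortho("top",im,.02,.38,.6,-.08,.1,4),(0,0),3)[:,:,2].astype(float)
for y in (.01,-.01,-.03):
    L=np.gradient(o[:,int((.1-y)*4000)])
    for lo,hi in((.51,.548),(.42,.46)):
        a,b=int((.6-hi)*4000),int((.6-lo)*4000);print("rail y",y,X(a+L[a:b].argmax()),X(a+L[a:b].argmin()))
E
```

```text
[239 197]
x 0.435 outer y 0.045250000000000005 inner y 0.032
x 0.44 outer y 0.045500000000000006 inner y 0.03325
x 0.445 outer y 0.02825000000000001 inner y 0.053000000000000005
x 0.45 outer y 0.043250000000000004 inner y 0.03325
x 0.455 outer y 0.043000000000000003 inner y 0.03325
x 0.535 outer y 0.04000000000000001 inner y 0.03125
x 0.54 outer y 0.04000000000000001 inner y 0.029250000000000012
x 0.545 outer y 0.04125000000000001 inner y 0.02700000000000001
x 0.55 outer y 0.05575000000000001 inner y 0.02725000000000001
x 0.555 outer y 0.04100000000000001 inner y 0.02775000000000001
y 0.02 stop back x 0.5715 face x 0.5575
y 0.01 stop back x 0.5722499999999999 face x 0.55775
y 0 stop back x 0.56875 face x 0.5575
y -0.01 stop back x 0.56925 face x 0.5569999999999999
y -0.018 stop back x 0.5685 face x 0.5559999999999999
rail y 0.01 0.54425 0.5307499999999999
rail y 0.01 0.4545 0.44099999999999995
rail y -0.01 0.5429999999999999 0.53025
rail y -0.01 0.4535 0.43899999999999995
rail y -0.03 0.5425 0.52825
rail y -0.03 0.45399999999999996 0.4395
```

View pics/m2.png

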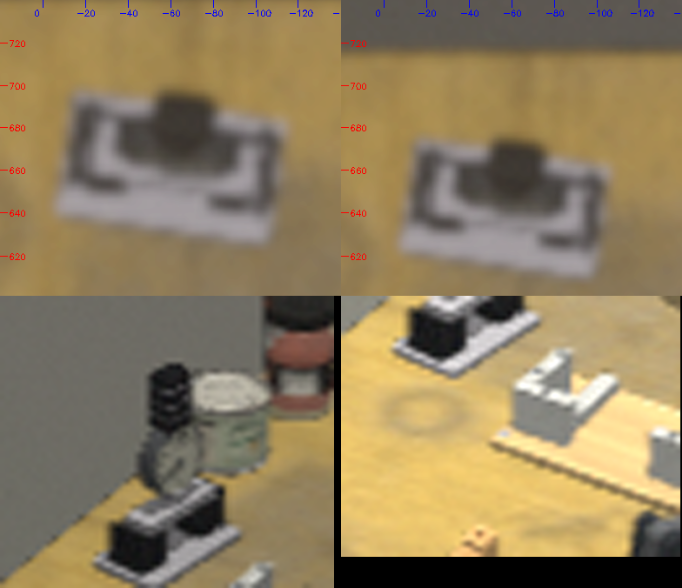

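```bash
cat >> h.py <<'E'
from scipy.spatial.transform import Rotation as R
def yaw_now(o=None):
    "angle of tool y axis relative to world +y, deg (mod 180)"
    o=o or get_obs();y=R.from_quat(o["tool_rot"]).as_matrix()[:,1];a=np.degrees(np.arctan2(-y[0],y[1]));return (a+90)%180-90
def go(*wps,p=None,a=None,step=48):
    "wps: (x,y,z,yaw deg, speed mm/row). prints rows in tool axes assuming perfect following"
    o=get_obs();M=R.from_quat(o["tool_rot"]).as_matrix();p=np.array(o["eef_pos"]);a=yaw_now(o)
    print("at",p,"yaw",round(a,2),"tilt",M[:,2],"F",o["ft_force"],"w",o["grip_width"],"t",o["clock"],"q",o["joint_pos"])
    tz0=np.arctan2(M[1,1],M[0,1])
    for w in wps:
        q=np.array(w[:3]);st=w[4] if len(w)>4 else step;d=q-p;da=w[3]-a;n=max(1,int(np.ceil(max(np.linalg.norm(d)*1000/st,abs(da)/8.5))))
        for i in range(n):
            th=tz0; y=np.array([np.cos(th),np.sin(th),0]);z=np.array([0,0,-1.]);x=np.cross(y,z)
            s=d/n*1000;print([round(float(v),1) for v in (s@x,s@y,s@z,0,0,-da/n)]);tz0+=np.radians(da/n)
        p,a=q,w[3];print("--",w)
E
python3 - <<'E'
from h import *
print(proj("scene",[[.663,-.063,.131],[.663,-.063,.154]]), "want 239.4,188.5")
print(proj("top",[[.663,-.063,.154]]))
go((.493,.401,.12,-3.8),(.493,.401,.021,-3.8,25))
E
```

```text
[[239.6489 188.1765]
 [239.6611 182.7337]] want 239.4,188.5
[[269.2542 159.3636]]
at [0.1987 0.4588 0.2313] yaw -23.42 tilt [-0.  0. -1.] F [-0.2102  0.5687  0.2431] w 0.08563352490879404 t 1.3 q [1.162  0.2406 0.005  1.3352 0.     1.5708]
[-41.9, 9.1, 15.9, 0.0, 0.0, -2.8]
[-42.3, 7.1, 15.9, 0.0, 0.0, -2.8]
[-42.5, 5.0, 15.9, 0.0, 0.0, -2.8]
[-42.7, 2.9, 15.9, 0.0, 0.0, -2.8]
[-42.8, 0.8, 15.9, 0.0, 0.0, -2.8]
[-42.8, -1.3, 15.9, 0.0, 0.0, -2.8]
[-42.7, -3.4, 15.9, 0.0, 0.0, -2.8]
-- (0.493, 0.401, 0.12, -3.8)
[0.0, 0.0, 24.7, 0.0, 0.0, -0.0]
[0.0, 0.0, 24.7, 0.0, 0.0, -0.0]
[0.0, 0.0, 24.7, 0.0, 0.0, -0.0]
[0.0, 0.0, 24.7, 0.0, 0.0, -0.0]
-- (0.493, 0.401, 0.021, -3.8, 25)
```

Call:
jog_arm(
  deltas=[
    [[-42,9,0,0,0,-2.8,85],[-42,7,10,0,0,-2.8,85],[-42.5,5,15,0,0,-2.8,85],[-42.5,3,15,0,0,-2.8,85],[-43,1,15,0,0,-2.8,85]],
  ],
)

```text
clock: 1.8
eef_pos: [0.4115, 0.4228, 0.1785]
tool_rot: [0.071, 0.997, 0.004, 0.001]
ft_force: [0.6, -0.0, 0.1]
grip_width: 0.085
```

Call:
jog_arm(
  deltas=[
    [[-43,-1,15,0,0,-2.8,85],[-43,-3,15,0,0,-2.8,85],[0,0,0,0,0,0,85]],
  ],
)

```text
clock: 2.1
eef_pos: [0.5039, 0.4053, 0.1433]
tool_rot: [0.022, 1.0, 0.003, 0.001]
ft_force: [-0.9, -0.0, -0.2]
grip_width: 0.0849
```

```bash
python3 - <<'E'
from h import *
go((.493,.401,.1,-3.8),(.493,.401,.021,-3.8,25))
E
```

```text
at [0.5039 0.4053 0.1433] yaw -2.57 tilt [ 0.0014  0.0052 -1.    ] F [-0.9228 -0.0334 -0.1751] w 0.08490358346788822 t 2.1 q [0.6759 0.5749 0.2788 1.2704 0.0031 0.7207]
[10.7, -4.8, 43.3, 0.0, 0.0, 1.2]
-- (0.493, 0.401, 0.1, -3.8)
[0.0, 0.0, 19.8, 0.0, 0.0, -0.0]
[0.0, 0.0, 19.8, 0.0, 0.0, -0.0]
[0.0, 0.0, 19.8, 0.0, 0.0, -0.0]
[0.0, 0.0, 19.8, 0.0, 0.0, -0.0]
-- (0.493, 0.401, 0.021, -3.8, 25)
```

Call:
jog_arm(
  deltas=[
    [[10.5,-5,20,0,0,1.2,85],[0,0,20,0,0,0,85],[0,0,20,0,0,0,85],[0,0,0,0,0,0,85]],
  ],
)

```text
clock: 2.5
eef_pos: [0.4936, 0.4002, 0.0806]
tool_rot: [0.036, 0.999, 0.003, -0.0]
ft_force: [0.4, -0.2, 0.3]
grip_width: 0.0847
```

```bash
python3 - <<'E'
from h import *
go((.493,.401,.021,-3.8,25))
E
```

```text
at [0.4936 0.4002 0.0806] yaw -4.08 tilt [-0.0002  0.0051 -1.    ] F [ 0.4284 -0.2006  0.3097] w 0.08474476167682388 t 2.5 q [0.6793 0.599  0.1503 1.119  0.0041 0.7506]
[0.2, 0.2, 19.9, 0.0, 0.0, -0.1]
[0.2, 0.2, 19.9, 0.0, 0.0, -0.1]
[0.2, 0.2, 19.9, 0.0, 0.0, -0.1]
-- (0.493, 0.401, 0.021, -3.8, 25)
```

Call:
jog_arm(
  deltas=[
    [[0.5,0.5,20,0.3,0,0,85],[0,0,20,0,0,0,85],[0,0,17,0,0,0,85],[0,0,2,0,0,0,60]],
  ],
)

```text
clock: 2.9
eef_pos: [0.4936, 0.4041, 0.0258]
tool_rot: [0.035, 0.999, 0.002, 0.002]
ft_force: [-0.5, -1.1, -0.3]
grip_width: 0.0726
```

Call:
jog_arm(
  deltas=[
    [[0,0,0,0,0,0,30],[0,0,0,0,0,0,30],[0,0,0,0,0,0,30],[0,0,0,0,0,0,30]],
  ],
)

```text
clock: 3.3
eef_pos: [0.4947, 0.4056, 0.0306]
tool_rot: [0.035, 0.999, 0.004, 0.004]
ft_force: [-0.3, -0.0, -1.8]
grip_width: 0.0428
```

```bash
python3 - <<'E'
from h import *
go((.493,.401,.13,-3.8),(.488,.004,.12,-2.7))
E
```

```text
at [0.4947 0.4056 0.0306] yaw -3.97 tilt [ 0.0083  0.0069 -0.9999] F [-0.2657 -0.026  -1.8076] w 0.04276097285177052 t 3.3 q [0.6867 0.6484 0.0964 1.0079 0.0001 0.7561]
[0.5, -1.6, -33.1, 0.0, 0.0, -0.1]
[0.5, -1.6, -33.1, 0.0, 0.0, -0.1]
[0.5, -1.6, -33.1, 0.0, 0.0, -0.1]
-- (0.493, 0.401, 0.13, -3.8)
[-2.4, -44.1, 1.1, 0.0, 0.0, -0.1]
[-2.3, -44.1, 1.1, 0.0, 0.0, -0.1]
[-2.2, -44.1, 1.1, 0.0, 0.0, -0.1]
[-2.1, -44.1, 1.1, 0.0, 0.0, -0.1]
[-2.0, -44.1, 1.1, 0.0, 0.0, -0.1]
[-1.9, -44.1, 1.1, 0.0, 0.0, -0.1]
[-1.8, -44.1, 1.1, 0.0, 0.0, -0.1]
[-1.7, -44.1, 1.1, 0.0, 0.0, -0.1]
[-1.6, -44.1, 1.1, 0.0, 0.0, -0.1]
-- (0.488, 0.004, 0.12, -2.7)
```

Call:
jog_arm(
  deltas=[
    [[0,0,-25,0.4,0.4,0,30],[0,0,-35,0,0,0,30],[0,0,-35,0,0,0,30],[0,0,0,0,0,0,30]],
  ],
)

```text
clock: 3.7
eef_pos: [0.4937, 0.405, 0.1279]
tool_rot: [0.035, 0.999, -0.0, -0.001]
ft_force: [0.5, 1.2, -1.0]
grip_width: 0.043
```

```bash
python3 - <<'E'
from h import *
go((.488,.004,.125,-2.7))
for c in ("top","scene"):
  im=shot(c,1)
  for d in masks_of("bar_p_mid",c)[:3]: print(c,d["conf"],d["at"],d["pixels"].sum())
  if c=="top": save("pics/lift.png",tile("top",im,.13,.4,.59,.22,.5,2.5))
E
```

```text
at [0.4937 0.405  0.1279] yaw -3.99 tilt [-0.002  -0.0009 -1.    ] F [ 0.4933  1.2321 -0.9672] w 0.04296661126344325 t 3.7 q [0.6867 0.5733 0.2349 1.2346 0.0006 0.7563]
[-2.5, -44.5, 0.3, 0.0, 0.0, -0.1]
[-2.4, -44.5, 0.3, 0.0, 0.0, -0.1]
[-2.2, -44.5, 0.3, 0.0, 0.0, -0.1]
[-2.1, -44.5, 0.3, 0.0, 0.0, -0.1]
[-2.0, -44.5, 0.3, 0.0, 0.0, -0.1]
[-1.9, -44.5, 0.3, 0.0, 0.0, -0.1]
[-1.8, -44.5, 0.3, 0.0, 0.0, -0.1]
[-1.7, -44.5, 0.3, 0.0, 0.0, -0.1]
[-1.6, -44.5, 0.3, 0.0, 0.0, -0.1]
-- (0.488, 0.004, 0.125, -2.7)
top 0.71 [104.6, 213.5] 665
scene 0.8 [215.8, 270.4] 576
```

Call:
jog_arm(
  deltas=[
    [[0,-44.5,0,0,0,0,30],[-2,-44.5,0,0,0,0,30],[-2,-44.5,0,0,0,0,30],[-2,-44.5,0,0,0,0,30],[-2,-44.5,0,0,0,0,30]],
  ],
)

```text
clock: 4.4
eef_pos: [0.477, 0.1761, 0.1114]
tool_rot: [0.029, 0.999, -0.008, -0.013]
ft_force: [0.1, -0.1, -1.2]
grip_width: 0.0429
```

Call:
jog_arm(
  deltas=[
    [[-2,-44.5,0,0,0,0,30],[-2,-44.5,0,0,0,0,30],[-2,-44.5,0,0,0,0,30],[0,-35,0,0,0,0,30],[0,0,0,0,0,0,30]],
  ],
)

```text
clock: 4.9
eef_pos: [0.4645, -0.0044, 0.1061]
tool_rot: [0.032, 0.999, -0.01, -0.021]
ft_force: [0.1, 0.9, -1.5]
grip_width: 0.043
```

```bash
python3 - <<'E'
from h import *
go((.486,.001,.06,-2.7))
E
```

```text
at [ 0.4645 -0.0044  0.1061] yaw -3.65 tilt [-0.0429 -0.0191 -0.9989] F [ 0.0825  0.9236 -1.4976] w 0.04303633389811331 t 4.9 q [ 0.0029  0.3007 -0.2596  1.0534 -0.019   0.0675]
[-10.5, 3.4, 23.1, 0.0, 0.0, -0.5]
[-10.6, 3.3, 23.1, 0.0, 0.0, -0.5]
-- (0.486, 0.001, 0.06, -2.7)
```

```bash
cat >> h.py <<'E'
def go(*wps,step=45,plane=None):
    "wps: (x,y,z,yaw deg[, mm/row]); prints rows in tool axes, straightening the tool in the first row"
    o=get_obs();M=R.from_quat(o["tool_rot"]).as_matrix();p=np.array(o["eef_pos"]);a=yaw_now(o)
    print("at",p,"yaw",round(a,2),"tilt",M[:2,2],"F",o["ft_force"],"M",o["ft_torque"],"w",round(o["grip_width"],4),"t",round(o["clock"],2))
    s0=1 if M[1,1]>0 else -1
    for w in wps:
        q=np.array(w[:3]);st=w[4] if len(w)>4 else step;d=q-p;da=w[3]-a;n=max(1,int(np.ceil(max(np.linalg.norm(d)*1000/st,abs(da)/8))))
        for i in range(n):
            t=np.radians(a+da*(i+1)/n);y=s0*np.array([-np.sin(t),np.cos(t),0]);z=np.array([0,0,-1.]);N=np.c_[np.cross(y,z),y,z]
            rv=np.degrees(R.from_matrix(M.T@N).as_rotvec());print([round(float(v),1) for v in (*(M.T@(d/n*1000)),*rv)]);M=N
        p,a=q,w[3];print("--",w)
E
python3 - <<'E'
from h import *
go((.486,.001,.06,-2.7))
E
```

```text
at [ 0.4645 -0.0044  0.1061] yaw -3.65 tilt [-0.0429 -0.0191] F [ 0.0825  0.9236 -1.4976] M [ 0.0633 -0.0811 -0.058 ] w 0.043 t 4.9
[-11.5, 3.9, 22.5, -1.2, -2.4, -0.5]
[-10.6, 3.3, 23.1, 0.0, 0.0, -0.5]
-- (0.486, 0.001, 0.06, -2.7)
```

Call:
jog_arm(
  deltas=[
    [[-11.5,4,15,-1.2,-2.4,-0.5,30],[-10.5,3,15,0,0,-0.5,30],[0,0,0,0,0,0,30]],
  ],
)

```text
clock: 5.2
eef_pos: [0.4836, 0.0004, 0.0714]
tool_rot: [0.025, 1.0, 0.001, -0.003]
ft_force: [-1.0, 0.0, -1.8]
grip_width: 0.0431
```

```bash
python3 - <<'E'
from h import *
go((.486,.001,.045,-2.7))
im=shot("top",3);o=tile("top",im,.094,.4,.6,-.1,.1,2.5)
o2=tile("top",im,.044,.4,.6,-.1,.1,2.5);save("pics/b1.png",np.hstack([o,o2])[:, :800])
E
```

```text
at [0.4836 0.0004 0.0714] yaw -2.87 tilt [-0.0051  0.0013] F [-1.0373  0.0243 -1.7748] M [0.0317 0.0429 0.0192] w 0.0431 t 5.2
[-2.5, 0.7, 26.4, 0.1, -0.3, -0.2]
-- (0.486, 0.001, 0.045, -2.7)
```

View pics/b1.png

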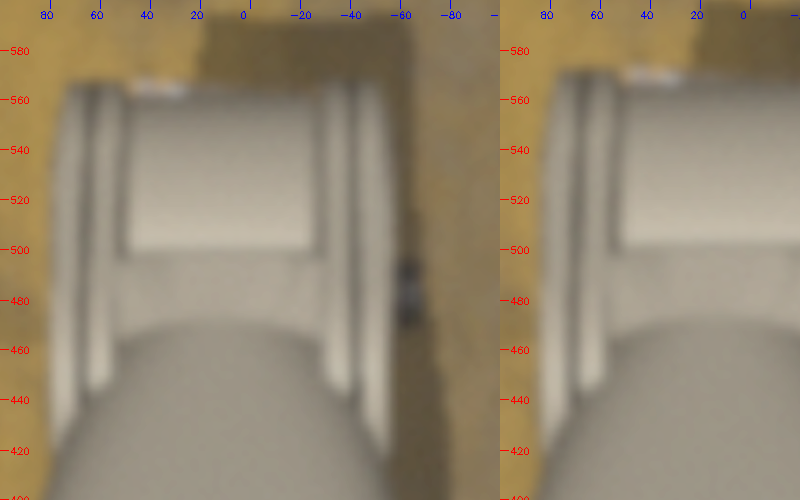

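Call:
jog_arm(
  deltas=[
    [[-2.5,0.5,20,0,-0.3,0.2,30],[0,0,8,0,0,0,30],[0,0,0,0,0,0,30]],
  ],
)

```text
clock: 5.65
eef_pos: [0.4872, 0.0021, 0.0467]
tool_rot: [0.026, 1.0, 0.0, 0.002]
ft_force: [-0.3, -0.4, -1.3]
grip_width: 0.0426
```

```bash
python3 - <<'E'
from h import *
go((.486,.001,.033,-2.7))
E
```

```text
at [0.4872 0.0021 0.0467] yaw -2.93 tilt [0.0047 0.0008] F [-0.2926 -0.4285 -1.2543] M [ 0.0677 -0.0233  0.0209] w 0.0426 t 5.65
[1.2, -1.2, 13.7, 0.1, 0.3, -0.2]
-- (0.486, 0.001, 0.033, -2.7)
```

Call:
jog_arm(
  deltas=[
    [[1,-1,7,0,0.3,0,30],[0,0,3,0,0,0,30],[0,0,0,0,0,0,30]],
  ],
)

```text
clock: 5.95
eef_pos: [0.4868, 0.0014, 0.0376]
tool_rot: [0.025, 1.0, 0.001, 0.0]
ft_force: [0.4, 0.4, -1.6]
grip_width: 0.0429
```

Call:
jog_arm(
  deltas=[
    [[0,0,2,0,0,0,30],[0,0,2,0,0,0,30]],
  ],
)

```text
clock: 6.15
eef_pos: [0.4875, 0.0014, 0.0341]
tool_rot: [0.025, 1.0, 0.001, 0.001]
ft_force: [-0.3, 1.3, -2.2]
grip_width: 0.0432
```

Call:
jog_arm(
  deltas=[
    [[0,0,2,0,0,0,30],[0,0,2,0,0,0,30]],
  ],
)

```text
clock: 6.35
eef_pos: [0.4878, 0.0013, 0.0305]
tool_rot: [0.025, 1.0, 0.001, 0.002]
ft_force: [-8.8, -0.4, 21.8]
grip_width: 0.0432
```

Call:
jog_arm(
  deltas=[
    [[0,0,-1,0,0,0,30],[0,2,0,0,0,0,30],[0,2,0,0,0,0,30]],
  ],
)

```text
clock: 6.65
eef_pos: [0.4881, 0.0053, 0.0315]
tool_rot: [0.026, 1.0, 0.001, 0.002]
ft_force: [0.4, 0.6, -1.6]
grip_width: 0.0432
```

Call:
jog_arm(
  deltas=[
    [[0,2,0,0,0,0,30]],
  ],
)

```text
clock: 6.75
eef_pos: [0.4883, 0.0063, 0.0315]
tool_rot: [0.025, 1.0, -0.001, 0.002]
ft_force: [-0.4, -6.7, 0.1]
grip_width: 0.0428
```

Call:
jog_arm(
  deltas=[
    [[0,1.5,0,0,0,0,30]],
  ],
)

```text
clock: 6.85
eef_pos: [0.4882, 0.0062, 0.0315]
tool_rot: [0.025, 1.0, -0.003, 0.002]
ft_force: [-0.1, -6.3, 1.2]
grip_width: 0.0427
```

Call:
jog_arm(
  deltas=[
    [[-2,0.5,0,0,0,0,30]],
  ],
)

```text
clock: 6.95
eef_pos: [0.4892, 0.006, 0.0313]
tool_rot: [0.025, 1.0, -0.004, 0.001]
ft_force: [-0.9, -2.6, -2.1]
grip_width: 0.0429
```

Call:
jog_arm(
  deltas=[
    [[-2,0.5,0,0,0,0,30]],
  ],
)

```text
clock: 7.05
eef_pos: [0.4903, 0.006, 0.031]
tool_rot: [0.025, 1.0, -0.005, -0.0]
ft_force: [-3.3, -3.0, 2.5]
grip_width: 0.0428
```

Call:
jog_arm(
  deltas=[
    [[-2,0.5,0,0,0,0,30]],
  ],
)

```text
clock: 7.15
eef_pos: [0.4905, 0.006, 0.0309]
tool_rot: [0.025, 1.0, -0.005, -0.002]
ft_force: [-8.0, -3.0, 8.8]
grip_width: 0.043
```

Call:
jog_arm(
  deltas=[
    [[-5,1.5,-0.5,0,0.3,0,30]],
  ],
)

```text
clock: 7.25
eef_pos: [0.4916, 0.0061, 0.0313]
tool_rot: [0.025, 1.0, -0.007, -0.008]
ft_force: [-13.4, -7.9, 12.7]
grip_width: 0.0433
```

Call:
jog_arm(
  deltas=[
    [[-5,3,0,0,0,0,30]],
  ],
)

```text
clock: 7.35
eef_pos: [0.492, 0.0061, 0.0315]
tool_rot: [0.025, 1.0, -0.01, -0.013]
ft_force: [-14.8, -13.8, 13.5]
grip_width: 0.0433
```

Call:
jog_arm(
  deltas=[
    [[-5,4,0,0,0,0,30]],
  ],
)

```text
clock: 7.45
eef_pos: [0.4919, 0.0061, 0.0316]
tool_rot: [0.026, 0.999, -0.015, -0.018]
ft_force: [-16.4, -15.4, 16.5]
grip_width: 0.0431
```

```bash
python3 - <<'E'
from h import *
go((.491,.006,.1,-2.7))
E
```

```text
at [0.4919 0.0061 0.0316] yaw -2.93 tilt [-0.0366 -0.0286] F [-16.3795 -15.359   16.5139] M [-2.8066  2.5884  0.5968] w 0.0431 t 7.45
[1.6, -1.1, -34.2, -1.7, -2.0, -0.1]
[0.4, -0.1, -34.2, 0.0, 0.0, -0.1]
-- (0.491, 0.006, 0.1, -2.7)
```

Call:
jog_arm(
  deltas=[
    [[-1.5,1.5,0,-1.7,-2,0,30],[-1.5,1.5,0,0,0,0,30]],
  ],
)

```text
clock: 7.65
eef_pos: [0.4918, 0.0061, 0.0313]
tool_rot: [0.026, 1.0, -0.003, -0.003]
ft_force: [-3.4, -5.1, -1.4]
grip_width: 0.0431
```

Call:
jog_arm(
  deltas=[
    [[0,0,0,0,0,0,55],[0,0,0,0,0,0,85],[0,0,0,0,0,0,85],[0,0,0,0,0,0,85]],
  ],
)

```text
clock: 8.05
eef_pos: [0.4944, 0.008, 0.0321]
tool_rot: [0.026, 1.0, -0.001, -0.0]
ft_force: [0.2, 0.8, 0.2]
grip_width: 0.0849
```

```bash
python3 - <<'E'
from h import *
go((.491,.006,.1,-2.7),(.491,.006,.2,-2.7))
E
```

```text
at [0.4944 0.008  0.0321] yaw -3.01 tilt [-0.0008 -0.0023] F [0.1526 0.7529 0.2307] M [-0.0242 -0.0539 -0.0071] w 0.0849 t 8.05
[1.7, -1.1, -33.9, -0.1, -0.0, -0.2]
[1.6, -1.1, -33.9, 0.0, 0.0, -0.2]
-- (0.491, 0.006, 0.1, -2.7)
[0.0, 0.0, -33.3, 0.0, 0.0, 0.0]
[0.0, 0.0, -33.3, 0.0, 0.0, 0.0]
[0.0, 0.0, -33.3, 0.0, 0.0, 0.0]
-- (0.491, 0.006, 0.2, -2.7)
```

Call:
jog_arm(
  deltas=[
    [[0,0,-35,0,0,0,85],[0,0,-40,0,0,0,85],[0,0,-45,0,0,0,85],[0,0,-40,0,0,0,85],[0,0,0,0,0,0,85]],
  ],
)

```text
clock: 8.55
eef_pos: [0.4948, 0.0101, 0.1967]
tool_rot: [0.025, 1.0, -0.0, -0.002]
ft_force: [1.0, 0.1, 0.1]
grip_width: 0.0853
```

```bash
python3 - <<'E'
from h import *
go((.663,-.063,.2,-7.9),(.663,-.063,.116,-7.9))
im=shot("scene",4)
p=proj("scene",[[.491,.006,.05]])[0].astype(int);print(p)
c=cv2.convertScaleAbs(im[p[1]-30:p[1]+30,p[0]-40:p[0]+40],alpha=1.3)
save("pics/b2.png",cv2.resize(c,None,fx=9,fy=9,interpolation=cv2.INTER_CUBIC))
print(p-[40,30])
E
```

```text
at [0.4948 0.0101 0.1967] yaw -2.91 tilt [-0.0032  0.    ] F [0.9765 0.1017 0.0747] M [-0.0631 -0.0601 -0.0561] w 0.0853 t 8.55
[-34.3, -12.9, -0.8, -0.0, -0.2, 1.0]
[-34.5, -12.3, -0.7, 0.0, 0.0, 1.0]
[-34.8, -11.7, -0.7, 0.0, 0.0, 1.0]
[-35.0, -11.1, -0.7, 0.0, 0.0, 1.0]
[-35.1, -10.5, -0.7, 0.0, 0.0, 1.0]
-- (0.663, -0.063, 0.2, -7.9)
[0.0, 0.0, 42.0, 0.0, 0.0, 0.0]
[0.0, 0.0, 42.0, 0.0, 0.0, 0.0]
-- (0.663, -0.063, 0.116, -7.9)
[270 227]
[230 197]
```

View pics/b2.png

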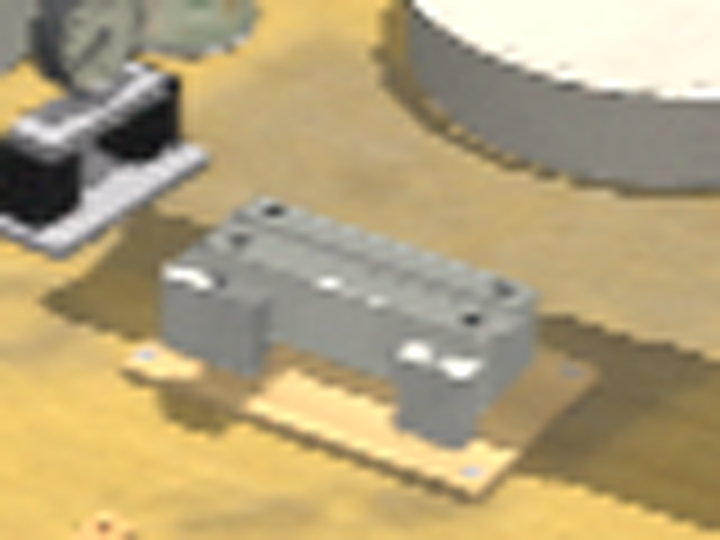

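Call:
jog_arm(
  deltas=[
    [[-35,-13,-1,0,-0.2,1,85],[-35,-12,-1,0,0,1,85],[-35,-12,-1,0,0,1,85],[-35,-11,-1,0,0,1,85],[-30,-10,-1,0,0,1,85]],
  ],
)

```text
clock: 9.25
eef_pos: [0.6492, -0.0617, 0.1784]
tool_rot: [0.068, 0.997, -0.0, -0.019]
ft_force: [1.6, -0.3, 0.5]
grip_width: 0.0852
```

Call:
jog_arm(
  deltas=[
    [[0,0,0,0,0,0,85]],
  ],
)

```text
clock: 9.35
eef_pos: [0.6506, -0.0633, 0.1736]
tool_rot: [0.069, 0.997, -0.0, -0.021]
ft_force: [-0.7, -0.4, -0.9]
grip_width: 0.0849
```

```bash
python3 - <<'E'
from h import *
go((.663,-.063,.175,-7.9),(.663,-.063,.116,-7.9,20))
E
```

```text
at [ 0.6506 -0.0633  0.1736] yaw -7.97 tilt [-0.0425  0.002 ] F [-0.7316 -0.3772 -0.9057] M [-0.0672 -0.0474  0.0253] w 0.0849 t 9.35
[-12.2, 2.1, -1.9, -0.2, -2.4, -0.1]
-- (0.663, -0.063, 0.175, -7.9)
[0.0, 0.0, 19.7, 0.0, 0.0, 0.0]
[0.0, 0.0, 19.7, 0.0, 0.0, 0.0]
[0.0, 0.0, 19.7, 0.0, 0.0, 0.0]
-- (0.663, -0.063, 0.116, -7.9, 20)
```

Call:
jog_arm(
  deltas=[
    [[-12,2,0,0,-2.4,0,85],[-1,0,10,0,0,0,85],[0,0,0,0,0,0,85]],
  ],
)

```text
clock: 9.65
eef_pos: [0.6597, -0.0627, 0.1541]
tool_rot: [0.07, 0.998, -0.001, -0.008]
ft_force: [-0.4, 0.6, -1.1]
grip_width: 0.0853
```

```bash
python3 - <<'E'
from h import *
go((.663,-.063,.116,-7.9,18))
E
```

```text
at [ 0.6597 -0.0627  0.1541] yaw -7.98 tilt [-0.0153 -0.0019] F [-0.42    0.6228 -1.0762] M [0.025  0.058  0.0109] w 0.0853 t 9.65
[-1.3, 0.1, 12.7, -0.2, -0.9, -0.0]
[-1.1, 0.1, 12.7, 0.0, 0.0, -0.0]
[-1.1, 0.1, 12.7, 0.0, 0.0, -0.0]
-- (0.663, -0.063, 0.116, -7.9, 18)
```

Call:
jog_arm(
  deltas=[
    [[-1.5,0,12,0,-0.9,0,85],[-1,0,12,0,0,0,85],[0,0,10,0,0,0,85],[0,0,0,0,0,0,85]],
  ],
)

```text
clock: 10.05
eef_pos: [0.6576, -0.0617, 0.1161]
tool_rot: [0.069, 0.998, -0.002, -0.004]
ft_force: [0.2, 0.1, -0.5]
grip_width: 0.085
```

```bash
python3 - <<'E'
from h import *
go((.663,-.063,.116,-7.9,18))
im=shot("scene",4)
p=proj("scene",[[.663,-.063,.1]])[0].astype(int)
c=cv2.convertScaleAbs(im[p[1]-30:p[1]+30,p[0]-40:p[0]+40],alpha=1.3)
save("pics/g1.png",cv2.resize(c,None,fx=9,fy=9,interpolation=cv2.INTER_CUBIC))
E
```

```text
at [ 0.6576 -0.0617  0.1161] yaw -7.88 tilt [-0.0082 -0.0029] F [ 0.1732  0.1025 -0.5389] M [-0.0297  0.0531 -0.0634] w 0.085 t 10.05
[-5.6, -0.6, 0.1, -0.2, -0.4, 0.0]
-- (0.663, -0.063, 0.116, -7.9, 18)
```

View pics/g1.png

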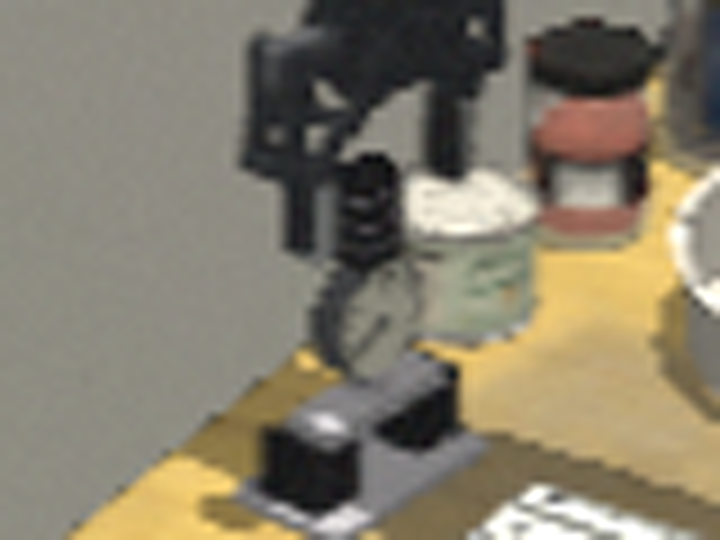

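Call:
jog_arm(
  deltas=[
    [[-5.5,-1,0,0,-0.5,0,85],[0,0,0,0,0,0,40],[0,0,0,0,0,0,15],[0,0,0,0,0,0,15],[0,0,0,0,0,0,15]],
  ],
)

```text
clock: 10.75
eef_pos: [0.6674, -0.0642, 0.1218]
tool_rot: [0.069, 0.998, -0.002, 0.006]
ft_force: [1.2, 0.7, 0.7]
grip_width: 0.0281
```

Call:
jog_arm(
  deltas=[
    [[0,0,0,0,0,0,15],[0,0,0,0,0,0,15]],
  ],
)

```text
clock: 10.95
eef_pos: [0.6673, -0.0641, 0.1217]
tool_rot: [0.069, 0.998, -0.002, 0.006]
ft_force: [0.5, 0.2, -0.3]
grip_width: 0.0252
```

```bash
python3 - <<'E'
from h import *
go((.663,-.063,.22,-7.9,30),(.491,.006,.22,-2.9))
E
```

```text
at [ 0.6673 -0.0641  0.1217] yaw -7.9 tilt [ 0.0118 -0.005 ] F [ 0.4907  0.2409 -0.3065] M [-0.0028 -0.0012  0.0275] w 0.0252 t 10.95
[0.8, 0.0, -24.6, -0.2, 0.7, 0.0]
[1.1, 0.1, -24.6, 0.0, 0.0, -0.0]
[1.1, 0.1, -24.6, 0.0, 0.0, -0.0]
[1.1, 0.1, -24.6, 0.0, 0.0, -0.0]
-- (0.663, -0.063, 0.22, -7.9, 30)
[36.0, 8.9, 0.0, 0.0, 0.0, -1.0]
[35.8, 9.6, 0.0, 0.0, 0.0, -1.0]
[35.6, 10.2, 0.0, 0.0, 0.0, -1.0]
[35.5, 10.8, 0.0, 0.0, 0.0, -1.0]
[35.3, 11.4, 0.0, 0.0, 0.0, -1.0]
-- (0.491, 0.006, 0.22, -2.9)
```

Call:
jog_arm(
  deltas=[
    [[0,0,-20,0,0,0,15],[0,0,-30,0,0,0,15],[0,0,-30,0,0,0,15],[0,0,-20,0,0,0,15]],
  ],
)

```text
clock: 11.35
eef_pos: [0.6616, -0.0633, 0.2163]
tool_rot: [0.069, 0.998, -0.002, -0.003]
ft_force: [0.2, -0.6, -1.7]
grip_width: 0.0252
```

Call:
jog_arm(
  deltas=[
    [[35,10,0,0,0,-1,15],[35,10,0,0,0,-1,15],[35,10,0,0,0,-1,15],[34,11,0,0,0,-1,15],[30,10,0,0,0,-1,15]],
  ],
)

```text
clock: 11.85
eef_pos: [0.4985, 0.0048, 0.2152]
tool_rot: [0.025, 1.0, -0.003, -0.0]
ft_force: [0.1, 0.4, -1.7]
grip_width: 0.025
```

```bash
python3 - <<'E'
from h import *
go((.491,.006,.2,-2.9),(.491,.006,.17,-2.9,20))
E
```

```text
at [0.4985 0.0048 0.2152] yaw -2.91 tilt [-0.0004 -0.005 ] F [ 0.1391  0.3693 -1.7203] M [0.0874 0.009  0.0566] w 0.025 t 11.85
[7.6, 0.9, 15.2, -0.3, -0.0, -0.0]
-- (0.491, 0.006, 0.2, -2.9)
[0.0, 0.0, 15.0, 0.0, 0.0, 0.0]
[0.0, 0.0, 15.0, 0.0, 0.0, 0.0]
-- (0.491, 0.006, 0.17, -2.9, 20)
```

Call:
jog_arm(
  deltas=[
    [[6,1,15,0,-0.7,0,15],[0,0,15,0,0,0,15],[0,0,10,0,0,0,15],[0,0,0,0,0,0,15]],
  ],
)

```text
clock: 12.25
eef_pos: [0.4863, 0.0075, 0.174]
tool_rot: [0.024, 1.0, -0.003, 0.004]
ft_force: [0.4, 0.4, -2.1]
grip_width: 0.0254
```

```bash
python3 - <<'E'
from h import *
go((.491,.006,.165,-2.9))
E
```

```text
at [0.4863 0.0075 0.174 ] yaw -2.72 tilt [ 0.0085 -0.0056] F [ 0.3835  0.3585 -2.1021] M [-0.0514  0.0133  0.0312] w 0.0254 t 12.25
[-4.7, -1.3, 9.1, -0.3, 0.5, 0.2]
-- (0.491, 0.006, 0.165, -2.9)
```

Call:
jog_arm(
  deltas=[
    [[0,-1,10,0,0,0,15],[0,0,3,0,0,0,15],[0,0,0,0,0,0,15]],
  ],
)

```text
clock: 12.55
eef_pos: [0.4876, 0.006, 0.1602]
tool_rot: [0.024, 1.0, -0.003, 0.005]
ft_force: [-0.0, 0.2, -1.7]
grip_width: 0.0255
```

Call:
jog_arm(
  deltas=[
    [[0,0,3,0,0,0,15]],
  ],
)

```text
clock: 12.65
eef_pos: [0.4883, 0.0059, 0.1575]
tool_rot: [0.024, 1.0, -0.003, 0.005]
ft_force: [0.4, 0.1, -1.6]
grip_width: 0.0248
```

Call:
jog_arm(
  deltas=[
    [[0,0,3,0,0,0,15]],
  ],
)

```text
clock: 12.75
eef_pos: [0.4887, 0.0058, 0.1544]
tool_rot: [0.024, 1.0, -0.003, 0.005]
ft_force: [-0.5, -0.2, -2.2]
grip_width: 0.0255
```

Call:
jog_arm(
  deltas=[
    [[0,0,3,0,0,0,15]],
  ],
)

```text
clock: 12.85
eef_pos: [0.489, 0.0057, 0.1516]
tool_rot: [0.024, 1.0, -0.003, 0.006]
ft_force: [-1.0, -0.2, 0.8]
grip_width: 0.0253
```

Call:
jog_arm(
  deltas=[
    [[0,0,3,0,0,0,15]],
  ],
)

```text
clock: 12.95
eef_pos: [0.4892, 0.0057, 0.1489]
tool_rot: [0.024, 1.0, -0.003, 0.006]
ft_force: [-1.6, 1.0, 2.7]
grip_width: 0.0256
```

Call:
jog_arm(
  deltas=[
    [[0,0,3,0,0,0,15]],
  ],
)

```text
clock: 13.05
eef_pos: [0.4892, 0.0058, 0.1461]
tool_rot: [0.024, 1.0, -0.003, 0.006]
ft_force: [-1.5, 0.1, 2.1]
grip_width: 0.0253
```

Call:
jog_arm(
  deltas=[
    [[0,0,3,0,0,0,15]],
  ],
)

```text
clock: 13.15
eef_pos: [0.4893, 0.0057, 0.1433]
tool_rot: [0.024, 1.0, -0.003, 0.006]
ft_force: [-1.7, 0.0, 3.9]
grip_width: 0.025
```

Call:
jog_arm(
  deltas=[
    [[0,0,2,0,0,0,15]],
  ],
)

```text
clock: 13.25
eef_pos: [0.4893, 0.0058, 0.1415]
tool_rot: [0.024, 1.0, -0.003, 0.006]
ft_force: [-2.2, -0.1, 16.7]
grip_width: 0.0253
```

Call:
jog_arm(
  deltas=[
    [[0,0,0.3,0,0,0,15],[0,0,0.3,0,0,0,15],[0,0,0.3,0,0,0,15],[0,0,0.3,0,0,0,15]],
  ],
)

```text
clock: 13.65
eef_pos: [0.4893, 0.0058, 0.1416]
tool_rot: [0.024, 1.0, -0.003, 0.007]
ft_force: [-3.1, -0.2, 5.2]
grip_width: 0.0253
```

```bash
python3 - <<'E'
from h import *
go((.489,.006,.2,-2.9,20))
im=shot("scene",6)
p=proj("scene",[[.48,.006,.1]])[0].astype(int)
c=cv2.convertScaleAbs(im[p[1]-25:p[1]+35,p[0]-40:p[0]+40],alpha=1.3)
save("pics/d1.png",cv2.resize(c,None,fx=9,fy=9,interpolation=cv2.INTER_CUBIC))
E
```

```text
at [0.4893 0.0058 0.1416] yaw -2.77 tilt [ 0.0138 -0.0055] F [-3.1072 -0.17    5.2262] M [-0.0091  0.7511 -0.0385] w 0.0253 t 13.65
[-0.2, -0.0, -19.5, -0.3, 0.8, 0.0]
[0.1, 0.1, -19.5, 0.0, 0.0, 0.0]
[0.1, 0.1, -19.5, 0.0, 0.0, 0.0]
-- (0.489, 0.006, 0.2, -2.9, 20)
```

View pics/d1.png

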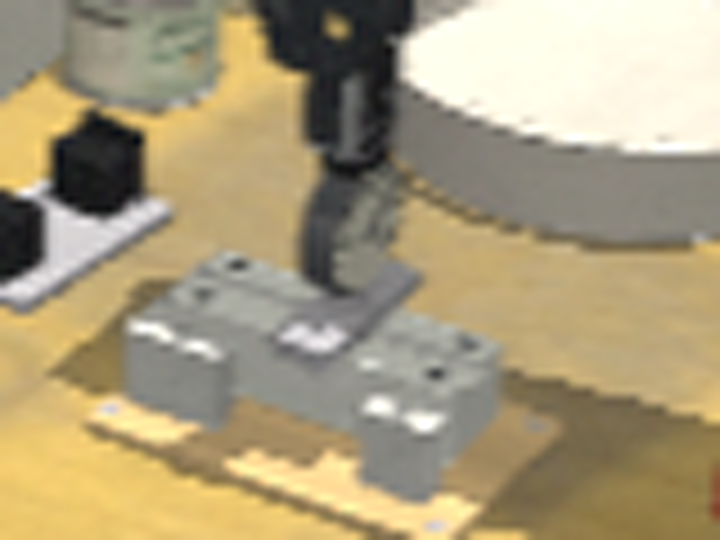

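Call:
jog_arm(
  deltas=[
    [[0,0,-20,0,0,0,15],[0,0,-25,0,0,0,15],[0,0,-30,0,0,0,15],[0,0,0,0,0,0,15]],
  ],
)

```text
clock: 14.35
eef_pos: [0.4893, 0.0061, 0.216]
tool_rot: [0.024, 1.0, -0.003, 0.007]
ft_force: [1.7, -0.8, -1.9]
grip_width: 0.0249
```

```bash
python3 - <<'E'
from h import *
go((.6673,-.0641,.22,-7.9,40))
E
```

```text
at [0.4893 0.0061 0.216 ] yaw -2.78 tilt [ 0.0136 -0.0058] F [ 1.7408 -0.8028 -1.8597] M [ 0.0402 -0.1262  0.0366] w 0.0249 t 14.35
[-36.2, -12.3, -0.2, -0.3, 0.8, 1.0]
[-36.4, -11.7, -0.8, 0.0, 0.0, 1.0]
[-36.7, -11.0, -0.8, 0.0, 0.0, 1.0]
[-36.8, -10.3, -0.8, 0.0, 0.0, 1.0]
[-37.0, -9.7, -0.8, 0.0, 0.0, 1.0]
-- (0.6673, -0.0641, 0.22, -7.9, 40)
```

Call:
jog_arm(
  deltas=[
    [[-36,-12,-4,0,-0.3,1,15],[-36,-12,-4,0,-0.3,1,15],[-37,-11,-4,0,-0.3,1,15],[-37,-10,-4,0,-0.3,1,15],[-30,-9,-4,0,-0.3,1,15]],
  ],
)

```text
clock: 14.85
eef_pos: [0.6586, -0.0621, 0.2294]
tool_rot: [0.067, 0.998, -0.002, 0.013]
ft_force: [0.6, 0.4, -1.9]
grip_width: 0.0254
```

Call:
jog_arm(
  deltas=[
    [[0,0,0,0,0,0,15]],
  ],
)

```text
clock: 14.95
eef_pos: [0.6615, -0.0639, 0.2258]
tool_rot: [0.069, 0.998, -0.003, 0.013]
ft_force: [-0.2, -0.2, -3.5]
grip_width: 0.0251
```

```bash
python3 - <<'E'
from h import *
go((.6673,-.0641,.18,-7.9,40))
E
```

```text
at [ 0.6615 -0.0639  0.2258] yaw -7.86 tilt [ 0.0257 -0.0073] F [-0.1936 -0.2212 -3.4554] M [ 0.055   0.1993 -0.0025] w 0.0251 t 14.95
[-2.3, 0.4, 23.0, -0.2, 1.5, 0.0]
[-2.9, 0.3, 22.9, 0.0, 0.0, 0.0]
-- (0.6673, -0.0641, 0.18, -7.9, 40)
```

Call:
jog_arm(
  deltas=[
    [[-3,0,25,0,0.8,0,15],[-3,0,25,0,0,0,15],[0,0,15,0,0,0,15],[0,0,0,0,0,0,15]],
  ],
)

```text
clock: 15.35
eef_pos: [0.6667, -0.065, 0.1495]
tool_rot: [0.069, 0.998, -0.002, 0.001]
ft_force: [-0.6, 0.1, -2.8]
grip_width: 0.0252
```

```bash
python3 - <<'E'
from h import *
go((.6673,-.0641,.135,-7.9,40))
E
```

```text
at [ 0.6667 -0.065   0.1495] yaw -7.88 tilt [ 0.0018 -0.0039] F [-0.5686  0.0699 -2.7733] M [ 0.0393  0.0422 -0.031 ] w 0.0252 t 15.35
[-0.5, 1.1, 14.5, -0.2, 0.1, 0.0]
-- (0.6673, -0.0641, 0.135, -7.9, 40)
```

Call:
jog_arm(
  deltas=[
    [[-0.5,1,12,0,-0.6,0,15],[0,0,7,0,0,0,15],[0,0,0,0,0,0,15]],
  ],
)

```text
clock: 15.65
eef_pos: [0.6655, -0.0635, 0.1279]
tool_rot: [0.068, 0.998, -0.002, 0.004]
ft_force: [-0.7, -0.9, -1.6]
grip_width: 0.025
```

Call:
jog_arm(
  deltas=[
    [[0,0,3,0,0,0,15],[0,0,2,0,0,0,15],[0,0,2,0,0,0,15]],
  ],
)

```text
clock: 15.95
eef_pos: [0.6667, -0.0634, 0.1229]
tool_rot: [0.068, 0.998, -0.002, 0.006]
ft_force: [-0.3, -0.3, -2.1]
grip_width: 0.0252
```

```bash
python3 - <<'E'
from h import *
go((.6673,-.0641,.1217,-7.9,40))
E
```

```text
at [ 0.6667 -0.0634  0.1229] yaw -7.81 tilt [ 0.0118 -0.0051] F [-0.3143 -0.2898 -2.1231] M [-0.0004  0.0418  0.0441] w 0.0252 t 15.95
[-0.7, -0.6, 1.2, -0.2, 0.7, 0.1]
-- (0.6673, -0.0641, 0.1217, -7.9, 40)
```

Nearly exactly the pick pose. Lower the last millimetre and release.

Call:
jog_arm(
  deltas=[
    [[-0.5,-0.5,1,0,0,0,15],[0,0,0.5,0,0,0,15],[0,0,0,0,0,0,40],[0,0,0,0,0,0,85],[0,0,0,0,0,0,85]],
  ],
)

```text
clock: 16.45
eef_pos: [0.6689, -0.0643, 0.124]
tool_rot: [0.068, 0.998, -0.002, 0.009]
ft_force: [0.8, 0.5, 0.1]
grip_width: 0.068
```

Call:
jog_arm(
  deltas=[
    [[0,0,0,0,0,0,85],[0,0,0,0,0,0,85],[0,0,-25,0,0,0,85],[0,0,-35,0,0,0,85],[0,0,-30,0,0,0,85]],
  ],
)

```text
clock: 16.95
eef_pos: [0.6641, -0.0635, 0.2105]
tool_rot: [0.068, 0.998, -0.002, 0.003]
ft_force: [0.1, -0.3, 0.2]
grip_width: 0.085
```

```bash
python3 - <<'E'
from h import *
go((.49,.006,.2,-2.9,45))
im=shot("scene",4)
p=proj("scene",[[.663,-.063,.09]])[0].astype(int)
c=cv2.resize(cv2.convertScaleAbs(im[p[1]-30:p[1]+30,p[0]-33:p[0]+33],alpha=1.3),None,fx=6,fy=6,interpolation=cv2.INTER_CUBIC)
b=cv2.resize(cv2.convertScaleAbs(im[240:300,185:250],alpha=1.3),None,fx=6,fy=6,interpolation=cv2.INTER_CUBIC)
save("pics/g2.png",np.hstack([c,b]))
shot("top")
for n in("bar_p_mid","bar_q_mid"):
  for d in masks_of(n,"top")[:3]: print(n,round(d["conf"],2),d["at"],ray("top",[d["at"]],.054)[0,:2],d["pixels"].sum())
E
```

```text
at [ 0.6641 -0.0635  0.2105] yaw -7.83 tilt [ 0.0052 -0.0045] F [ 0.1032 -0.3296  0.2186] M [ 0.0222 -0.0495 -0.0291] w 0.085 t 16.95
[36.4, 9.0, 1.9, -0.2, 0.3, -1.0]
[36.2, 9.7, 2.1, 0.0, 0.0, -1.0]
[36.1, 10.3, 2.1, 0.0, 0.0, -1.0]
[35.9, 10.9, 2.1, 0.0, 0.0, -1.0]
[35.7, 11.5, 2.1, 0.0, 0.0, -1.0]
-- (0.49, 0.006, 0.2, -2.9, 45)
bar_q_mid 0.59 [144.5, 225.0] [0.4785 0.309 ] 716
```

View pics/g2.png

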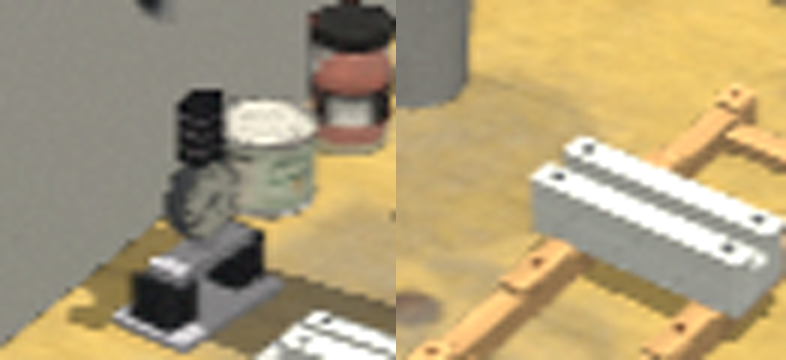

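Call:
jog_arm(
  deltas=[
    [[36,9,0,0,0,-1,85],[36,10,0,0,0,-1,85],[36,10,0,0,0,-1,85],[36,11,0,0,0,-1,85],[30,10,0,0,0,-1,85]],
  ],
)

```text
clock: 17.8
eef_pos: [0.4886, 0.0044, 0.1952]
tool_rot: [0.025, 1.0, -0.002, -0.007]
ft_force: [0.6, 0.5, 0.8]
grip_width: 0.0848
```

Call:
jog_arm(
  deltas=[
    [[0,0,30,0,0,0,85],[0,0,30,0,0,0,85],[0,0,0,0,0,0,85]],
  ],
)

```text
clock: 18.1
eef_pos: [0.4807, 0.006, 0.1323]
tool_rot: [0.023, 1.0, -0.002, -0.01]
ft_force: [-0.0, -0.7, 0.6]
grip_width: 0.0849
```

```bash
python3 - <<'E'
from h import *
go((.491,.006,.1,-2.9,45),(.491,.006,.03,-2.9,25))
E
```

```text
at [0.4807 0.006  0.1323] yaw -2.62 tilt [-0.0196 -0.0034] F [-0.0249 -0.7226  0.5559] M [-0.0587  0.0045 -0.0175] w 0.0849 t 18.1
[-10.9, 0.6, 32.1, -0.2, -1.1, 0.3]
-- (0.491, 0.006, 0.1, -2.9, 45)
[0.0, 0.0, 23.3, 0.0, 0.0, 0.0]
[0.0, 0.0, 23.3, 0.0, 0.0, 0.0]
[0.0, 0.0, 23.3, 0.0, 0.0, 0.0]
-- (0.491, 0.006, 0.03, -2.9, 25)
```

Call:
jog_arm(
  deltas=[
    [[-11,0.5,32,-0.2,-1.1,0.3,85],[0,0,25,0,0,0,85],[0,0,15,0,0,0,85],[0,0,0,0,0,0,85]],
  ],
)

```text
clock: 18.5
eef_pos: [0.4922, 0.0056, 0.0592]
tool_rot: [0.026, 1.0, -0.0, -0.0]
ft_force: [-0.6, 1.3, 0.3]
grip_width: 0.0851
```

```bash
python3 - <<'E'
from h import *
go((.491,.006,.029,-2.9,45))
E
```

```text
at [0.4922 0.0056 0.0592] yaw -2.96 tilt [-0.0003 -0.0009] F [-0.6131  1.2595  0.2579] M [0.0102 0.0601 0.0702] w 0.0851 t 18.5
[1.2, 0.4, 30.2, -0.1, -0.0, -0.1]
-- (0.491, 0.006, 0.029, -2.9, 45)
```

Call:
jog_arm(
  deltas=[
    [[1,0.5,15,0,0,0,85],[0,0,15,0,0,0,85],[0,0,0,0,0,0,60],[0,0,0,0,0,0,30],[0,0,0,0,0,0,30]],
  ],
)

```text
clock: 19.0
eef_pos: [0.4957, 0.0058, 0.0338]
tool_rot: [0.026, 1.0, -0.0, 0.003]
ft_force: [-2.2, 4.0, 20.8]
grip_width: 0.0432
```

Call:
jog_arm(
  deltas=[
    [[0,0,0,0,0,0,30],[0,0,0,0,0,0,30],[0,0,0,0,0,0,30]],
  ],
)

```text
clock: 19.3
eef_pos: [0.4959, 0.0058, 0.0354]
tool_rot: [0.026, 1.0, -0.0, 0.003]
ft_force: [-0.3, -0.1, -1.2]
grip_width: 0.0425
```

```bash
python3 - <<'E'
from h import *
go((.491,.006,.13,-2.9,30),(.494,.4035,.13,-3.9))
E
```

```text
at [0.4959 0.0058 0.0354] yaw -3.0 tilt [ 0.006  -0.0007] F [-0.3261 -0.103  -1.2067] M [0.0542 0.0494 0.0466] w 0.0425 t 19.3
[1.1, -0.0, -23.7, -0.0, 0.3, -0.0]
[1.2, -0.0, -23.6, 0.0, 0.0, -0.0]
[1.2, -0.0, -23.6, 0.0, 0.0, -0.0]
[1.2, -0.0, -23.6, 0.0, 0.0, -0.0]
-- (0.491, 0.006, 0.13, -2.9, 30)
[1.9, 44.1, 0.0, 0.0, 0.0, 0.1]
[2.0, 44.1, 0.0, 0.0, 0.0, 0.1]
[2.1, 44.1, 0.0, 0.0, 0.0, 0.1]
[2.2, 44.1, 0.0, 0.0, 0.0, 0.1]
[2.2, 44.1, 0.0, 0.0, 0.0, 0.1]
[2.3, 44.1, 0.0, 0.0, 0.0, 0.1]
[2.4, 44.1, 0.0, 0.0, 0.0, 0.1]
[2.5, 44.1, 0.0, 0.0, 0.0, 0.1]
[2.6, 44.1, 0.0, 0.0, 0.0, 0.1]
-- (0.494, 0.4035, 0.13, -3.9)
```

Call:
jog_arm(
  deltas=[
    [[0,0,-25,0,0.3,0,30],[1,0,-35,0,0,0,30],[1,0,-35,0,0,0,30]],
  ],
)

```text
clock: 19.6
eef_pos: [0.4892, 0.0059, 0.1277]
tool_rot: [0.026, 1.0, -0.001, -0.006]
ft_force: [0.8, -0.6, -1.6]
grip_width: 0.0431
```

Call:
jog_arm(
  deltas=[
    [[2,44,-3,0,0,0.1,30],[2,44,-3,0,0,0.1,30],[2,44,-3,0,0,0.1,30],[2,44,-3,0,0,0.1,30],[2,44,-3,0,0,0.1,30]],
  ],
)

```text
clock: 20.1
eef_pos: [0.4993, 0.2274, 0.1509]
tool_rot: [0.038, 0.999, -0.0, 0.003]
ft_force: [1.0, -0.7, -2.2]
grip_width: 0.0429
```

Call:
jog_arm(
  deltas=[
    [[2,44,-3,0,0,0.1,30],[2,44,-3,0,0,0.1,30],[2,44,-3,0,0,0.1,30],[2,30,0,0,0,0.1,30],[0,0,0,0,0,0,30]],
  ],
)

```text
clock: 20.6
eef_pos: [0.5031, 0.4031, 0.1604]
tool_rot: [0.039, 0.999, 0.002, 0.004]
ft_force: [0.7, -0.9, -2.0]
grip_width: 0.0433
```

```bash
python3 - <<'E'
from h import *
go((.4975,.4035,.07,-3.9,30))
E
```

```text
at [0.5031 0.4031 0.1604] yaw -4.41 tilt [0.009  0.0037] F [ 0.6939 -0.8784 -1.9689] M [-0.0509 -0.0009  0.0157] w 0.0433 t 20.6
[1.6, -0.1, 22.6, 0.2, 0.5, -0.1]
[1.4, 0.0, 22.6, 0.0, 0.0, -0.1]
[1.4, 0.0, 22.6, 0.0, 0.0, -0.1]
[1.4, 0.0, 22.6, 0.0, 0.0, -0.1]
-- (0.4975, 0.4035, 0.07, -3.9, 30)
```

Call:
jog_arm(
  deltas=[
    [[2,0,25,0.2,0.5,-0.5,30],[1,0,25,0,0,0,30],[1,0,25,0,0,0,30],[1,0,15,0,0,0,30],[0,0,0,0,0,0,30]],
  ],
)

```text
clock: 21.1
eef_pos: [0.4986, 0.4032, 0.0674]
tool_rot: [0.033, 0.999, 0.0, 0.001]
ft_force: [-0.8, -0.3, -1.7]
grip_width: 0.0425
```

```bash
python3 - <<'E'
from h import *
go((.4975,.4035,.036,-3.9,30))
E
```

```text
at [0.4986 0.4032 0.0674] yaw -3.81 tilt [ 0.0016 -0.    ] F [-0.8102 -0.2936 -1.6538] M [-0.0448  0.0697 -0.0203] w 0.0425 t 21.1
[0.6, 0.1, 15.7, 0.0, 0.1, 0.0]
[0.6, 0.1, 15.7, 0.0, 0.0, 0.0]
-- (0.4975, 0.4035, 0.036, -3.9, 30)
```

Call:
jog_arm(
  deltas=[
    [[0.5,0,14,0,0,0,30],[0.5,0,12,0,0,0,30],[0,0,0,0,0,0,30]],
  ],
)

```text
clock: 21.4
eef_pos: [0.4988, 0.402, 0.0423]
tool_rot: [0.034, 0.999, 0.0, 0.001]
ft_force: [0.2, -0.6, -1.0]
grip_width: 0.0428
```

Call:
jog_arm(
  deltas=[
    [[0,0,3,0,0,0,30]],
  ],
)

```text
clock: 21.5
eef_pos: [0.4997, 0.4023, 0.0404]
tool_rot: [0.034, 0.999, 0.001, 0.002]
ft_force: [-0.4, -0.2, -1.3]
grip_width: 0.0427
```

Call:
jog_arm(
  deltas=[
    [[0,0,2,0,0,0,30]],
  ],
)

```text
clock: 21.6
eef_pos: [0.5001, 0.4023, 0.0389]
tool_rot: [0.034, 0.999, 0.001, 0.003]
ft_force: [-0.6, 0.7, -1.8]
grip_width: 0.043
```

Call:
jog_arm(
  deltas=[
    [[0,0,2,0,0,0,30]],
  ],
)

```text
clock: 21.7
eef_pos: [0.5007, 0.4026, 0.0376]
tool_rot: [0.035, 0.999, 0.002, 0.003]
ft_force: [-0.4, -0.4, -2.3]
grip_width: 0.0428
```

Call:
jog_arm(
  deltas=[
    [[2,0,2,0,0.2,0,30]],
  ],
)

```text
clock: 21.8
eef_pos: [0.4991, 0.4031, 0.0361]
tool_rot: [0.035, 0.999, 0.002, 0.002]
ft_force: [-1.3, 0.2, -1.8]
grip_width: 0.0428
```

Call:
jog_arm(
  deltas=[
    [[1,0,2,0,0,0,30]],
  ],
)

```text
clock: 21.9
eef_pos: [0.4982, 0.4034, 0.0344]
tool_rot: [0.035, 0.999, 0.002, 0.002]
ft_force: [-0.3, -0.2, -1.7]
grip_width: 0.0428
```

Call:
jog_arm(
  deltas=[
    [[0,0,2,0,0,0,30]],
  ],
)

```text
clock: 22.0
eef_pos: [0.4981, 0.4035, 0.0324]
tool_rot: [0.034, 0.999, 0.002, 0.002]
ft_force: [0.1, -0.4, -1.5]
grip_width: 0.0429
```

Call:
jog_arm(
  deltas=[
    [[0,0,1.5,0,0,0,30]],
  ],
)

```text
clock: 22.1
eef_pos: [0.4981, 0.4035, 0.0321]
tool_rot: [0.034, 0.999, 0.002, 0.002]
ft_force: [-4.0, -2.9, 12.0]
grip_width: 0.0426
```

Call:
jog_arm(
  deltas=[
    [[0,0,1.5,0,0,0,30]],
  ],
)

```text
clock: 22.2
eef_pos: [0.4981, 0.4035, 0.0322]
tool_rot: [0.034, 0.999, 0.002, 0.003]
ft_force: [-2.8, -2.3, 7.4]
grip_width: 0.0428
```

Call:
jog_arm(
  deltas=[
    [[0,0,1,0,0,0,30]],
  ],
)

```text
clock: 22.3
eef_pos: [0.4981, 0.4035, 0.0322]
tool_rot: [0.034, 0.999, 0.003, 0.003]
ft_force: [-1.5, -0.6, 3.2]
grip_width: 0.0428
```

Call:
jog_arm(
  deltas=[
    [[0,0,0,0,0,0,60],[0,0,0,0,0,0,85],[0,0,0,0,0,0,85],[0,0,0,0,0,0,85],[0,0,-20,0,0,0,85]],
  ],
)

```text
clock: 22.8
eef_pos: [0.4967, 0.4026, 0.0494]
tool_rot: [0.034, 0.999, 0.001, 0.001]
ft_force: [-0.5, -1.0, -0.0]
grip_width: 0.085
```

Call:
jog_arm(
  deltas=[
    [[0,0,-40,0,0,0,85],[0,0,-40,0,0,0,85],[0,-45,-30,0,0,0,85],[0,-45,-30,0,0,0,85],[0,-45,0,0,0,0,85]],
  ],
)

```text
clock: 23.3
eef_pos: [0.4889, 0.2758, 0.1899]
tool_rot: [0.03, 1.0, 0.002, 0.003]
ft_force: [0.6, -1.2, 0.5]
grip_width: 0.0848
```

Call:
jog_arm(
  deltas=[
    [[30,-45,0,0,0,0,85],[30,-45,0,0,0,0,85],[0,0,0,0,0,0,85]],
  ],
)

```text
clock: 23.6
eef_pos: [0.4231, 0.1863, 0.1884]
tool_rot: [0.033, 0.999, 0.001, 0.003]
ft_force: [0.2, 0.2, 0.2]
grip_width: 0.0849
```

```bash
python3 - <<'E'
from h import *
im=shot("top",4)
o=ortho("top",im,.054,.38,.6,.24,.46,4);g=o.min(2)
t,_=cv2.threshold(g,0,255,cv2.THRESH_OTSU)
cs,_=cv2.findContours((g>t).astype(np.uint8),0,2)
for c in cs:
    if cv2.contourArea(c)>20000:
        r=cv2.minAreaRect(c);print("c",.6-r[0][1]/4000,.46-r[0][0]/4000,r[1][0]/4,r[1][1]/4,r[2])
a=tile("top",im,.054,.4,.59,.24,.45,2.3)
s=shot("scene",4);b=cv2.resize(cv2.convertScaleAbs(s[240:320,180:250],alpha=1.3),None,fx=5.45,fy=5.45,interpolation=cv2.INTER_CUBIC)[:a.shape[0]]
save("pics/r1.png",np.hstack([a[:b.shape[0]],b]))
go((.4815,.3083,.14,-2.6))
E
```

```text
c 0.4131679382324218 0.34296479797363283 115.46387481689453 123.12931060791016 69.79638671875
c 0.5147096862792968 0.3069684753417969 48.06079864501953 66.25460052490234 3.5137500762939453
c 0.5052852554321289 0.4031164131164551 47.90898132324219 111.64794158935547 3.066485643386841
at [0.43   0.1925 0.1899] yaw -3.46 tilt [0.0131 0.0063] F [-0.1696 -0.4952 -0.4853] M [-0.0226 -0.0328 -0.025 ] w 0.0848 t 24.0
[-10.9, 29.6, 12.8, 0.4, 0.7, -0.2]
[-11.2, 29.6, 12.5, 0.0, 0.0, -0.2]
[-11.3, 29.6, 12.5, 0.0, 0.0, -0.2]
[-11.4, 29.5, 12.5, 0.0, 0.0, -0.2]
-- (0.4815, 0.3083, 0.14, -2.6)
```

View pics/r1.png

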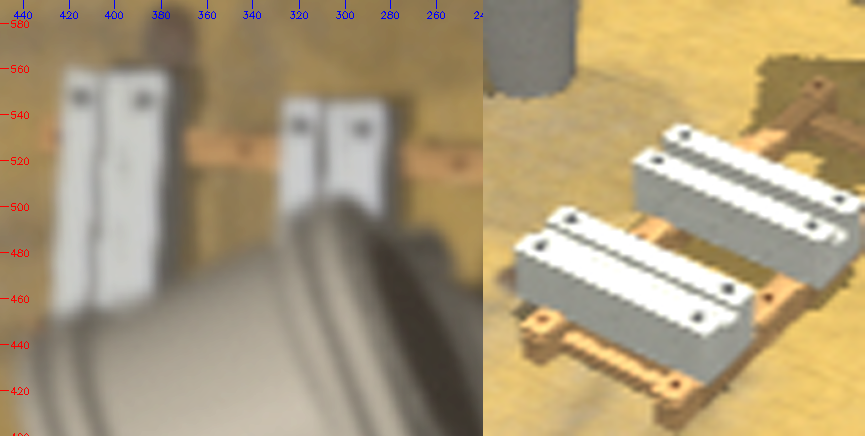

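Call:
jog_arm(
  deltas=[
    [[-11,29,5,0.4,0.7,-0.2,85],[-11,29,8,0,0,-0.2,85],[-11,29,12,0,0,-0.2,85],[-11,24,12,0,0,-0.2,85],[0,0,0,0,0,0,85]],
  ],
)

```text
clock: 24.5
eef_pos: [0.4839, 0.3085, 0.1505]
tool_rot: [0.022, 1.0, -0.0, 0.001]
ft_force: [-0.1, 0.0, -0.3]
grip_width: 0.0851
```

```bash
python3 - <<'E'
from h import *
go((.4815,.3083,.08,-2.6,30),(.4815,.3083,.029,-2.6,30))
E
```

```text
at [0.4839 0.3085 0.1505] yaw -2.5 tilt [ 0.0012 -0.    ] F [-0.0662  0.0107 -0.3333] M [-0.0084  0.0141 -0.0334] w 0.0851 t 24.5
[0.8, -0.1, 23.5, 0.0, 0.1, 0.0]
[0.8, -0.1, 23.5, 0.0, 0.0, 0.0]
[0.8, -0.1, 23.5, 0.0, 0.0, 0.0]
-- (0.4815, 0.3083, 0.08, -2.6, 30)
[0.0, 0.0, 25.5, 0.0, 0.0, 0.0]
[0.0, 0.0, 25.5, 0.0, 0.0, 0.0]
-- (0.4815, 0.3083, 0.029, -2.6, 30)
```

Call:
jog_arm(
  deltas=[
    [[1,0,25,0,0,0,85],[1,0,25,0,0,0,85],[0,0,20,0,0,0,85],[0,0,0,0,0,0,85]],
  ],
)

```text
clock: 24.9
eef_pos: [0.4825, 0.3112, 0.0775]
tool_rot: [0.02, 1.0, -0.0, 0.0]
ft_force: [-0.8, -0.8, -0.0]
grip_width: 0.085
```

```bash
python3 - <<'E'
from h import *
go((.4815,.3083,.03,-2.6,30))
E
```

```text
at [0.4825 0.3112 0.0775] yaw -2.26 tilt [ 0.0009 -0.001 ] F [-0.7966 -0.8416 -0.004 ] M [0.0046 0.0591 0.0375] w 0.085 t 24.9
[0.5, -1.5, 23.7, -0.1, 0.1, 0.2]
[0.5, -1.5, 23.7, 0.0, 0.0, 0.2]
-- (0.4815, 0.3083, 0.03, -2.6, 30)
```

Call:
jog_arm(
  deltas=[
    [[0.5,-2,24,0,0,0.2,85],[0.5,-1.5,22,0,0,0.2,85],[0,0,0,0,0,0,60],[0,0,0,0,0,0,30],[0,0,0,0,0,0,30]],
  ],
)

```text
clock: 25.4
eef_pos: [0.4845, 0.3095, 0.0359]
tool_rot: [0.023, 1.0, 0.001, 0.003]
ft_force: [-0.5, -1.5, 13.1]
grip_width: 0.0432
```

Call:
jog_arm(
  deltas=[
    [[0,0,0,0,0,0,30],[0,0,0,0,0,0,30]],
  ],
)

```text
clock: 25.6
eef_pos: [0.4856, 0.31, 0.0383]
tool_rot: [0.023, 1.0, 0.001, 0.004]
ft_force: [-0.5, -0.9, -1.7]
grip_width: 0.0427
```

Call:
jog_arm(
  deltas=[
    [[0,0,-25,0,0,0,30],[0,0,-35,0,0,0,30],[0,0,-35,0,0,0,30],[0,0,0,0,0,0,30]],
  ],
)

```text
clock: 26.0
eef_pos: [0.484, 0.3095, 0.1363]
tool_rot: [0.023, 1.0, 0.001, 0.003]
ft_force: [0.4, 0.3, -1.5]
grip_width: 0.0425
```

```bash
python3 - <<'E'
from h import *
go((.487,.002,.125,-2.7))
E
```

```text
at [0.484  0.3095 0.1363] yaw -2.62 tilt [0.0069 0.002 ] F [ 0.4466  0.2537 -1.5131] M [ 0.0741 -0.0348 -0.0283] w 0.0425 t 26.0
[-2.4, -43.9, 1.5, 0.1, 0.4, 0.0]
[-2.4, -43.9, 1.6, 0.0, 0.0, 0.0]
[-2.5, -43.9, 1.6, 0.0, 0.0, 0.0]
[-2.5, -43.9, 1.6, 0.0, 0.0, 0.0]
[-2.5, -43.9, 1.6, 0.0, 0.0, 0.0]
[-2.5, -43.9, 1.6, 0.0, 0.0, 0.0]
[-2.5, -43.9, 1.6, 0.0, 0.0, 0.0]
-- (0.487, 0.002, 0.125, -2.7)
```

Call:
jog_arm(
  deltas=[
    [[-3,-44,0,0,0.4,0,30],[-3,-44,-1,0,0,0,30],[-3,-44,-1,0,0,0,30],[-3,-44,-1,0,0,0,30],[-3,-44,-1,0,0,0,30]],
  ],
)

```text
clock: 26.5
eef_pos: [0.4906, 0.0896, 0.1392]
tool_rot: [0.016, 1.0, 0.004, 0.002]
ft_force: [1.1, 0.7, -1.8]
grip_width: 0.0427
```

Call:
jog_arm(
  deltas=[
    [[-3,-44,-1,0,0,0,30],[-2,-30,-1,0,0,0,30],[0,0,0,0,0,0,30]],
  ],
)

```text
clock: 26.8
eef_pos: [0.4916, 0.0077, 0.1396]
tool_rot: [0.02, 1.0, 0.003, 0.002]
ft_force: [0.1, -0.1, -1.6]
grip_width: 0.0424
```

```bash
python3 - <<'E'
from h import *
go((.489,.001,.07,-2.9,30))
E
```

```text
at [0.4916 0.0077 0.1396] yaw -2.24 tilt [0.0039 0.0055] F [ 0.0766 -0.09   -1.6104] M [ 0.0742 -0.0442 -0.0394] w 0.0424 t 26.8
[0.9, -2.4, 23.2, 0.3, 0.2, 0.2]
[0.8, -2.3, 23.2, 0.0, 0.0, 0.2]
[0.8, -2.3, 23.2, 0.0, 0.0, 0.2]
-- (0.489, 0.001, 0.07, -2.9, 30)
```

Call:
jog_arm(
  deltas=[
    [[1,-2.5,23,0.3,0.2,0.2,30],[1,-2,23,0,0,0.2,30],[1,-2,23,0,0,0.2,30],[0,0,0,0,0,0,30]],
  ],
)

```text
clock: 27.2
eef_pos: [0.4886, 0.0015, 0.0685]
tool_rot: [0.026, 1.0, 0.001, 0.001]
ft_force: [-1.1, 0.2, -1.6]
grip_width: 0.0426
```

```bash
python3 - <<'E'
from h import *
go((.489,.001,.045,-2.9,30))
E
```

```text
at [0.4886 0.0015 0.0685] yaw -3.01 tilt [0.0023 0.0021] F [-1.0642  0.2186 -1.5898] M [-0.0238  0.1103  0.0077] w 0.0426 t 27.2
[-0.4, -0.5, 23.5, 0.1, 0.1, -0.1]
-- (0.489, 0.001, 0.045, -2.9, 30)
```

Call:
jog_arm(
  deltas=[
    [[0,-0.5,15,0,0,0,30],[0,0,7,0,0,0,30],[0,0,0,0,0,0,30]],
  ],
)

```text
clock: 27.5
eef_pos: [0.4896, 0.0029, 0.0472]
tool_rot: [0.025, 1.0, 0.002, 0.002]
ft_force: [-0.4, -0.2, -2.7]
grip_width: 0.0427
```

Call:
jog_arm(
  deltas=[
    [[0,0,3,0,0,0,30]],
  ],
)

```text
clock: 27.6
eef_pos: [0.4905, 0.0033, 0.0452]
tool_rot: [0.025, 1.0, 0.002, 0.003]
ft_force: [0.4, -0.3, -2.6]
grip_width: 0.0422
```

Call:
jog_arm(
  deltas=[
    [[0,0,2,0,0,0,30]],
  ],
)

```text
clock: 27.7
eef_pos: [0.4911, 0.0035, 0.0438]
tool_rot: [0.025, 1.0, 0.002, 0.003]
ft_force: [0.5, -0.4, -0.8]
grip_width: 0.0427
```

Call:
jog_arm(
  deltas=[
    [[0,0,2,0,0,0,30]],
  ],
)

```text
clock: 27.8
eef_pos: [0.4918, 0.0037, 0.0424]
tool_rot: [0.024, 1.0, 0.002, 0.004]
ft_force: [0.7, -0.7, -2.3]
grip_width: 0.0427
```

Call:
jog_arm(
  deltas=[
    [[3,-1.5,2,0,0.3,0,30]],
  ],
)

```text
clock: 27.9
eef_pos: [0.4893, 0.0025, 0.0408]
tool_rot: [0.024, 1.0, 0.002, 0.002]
ft_force: [0.4, -0.3, -2.3]
grip_width: 0.0424
```

Call:
jog_arm(
  deltas=[
    [[1,-1,2,0,0,0,30]],
  ],
)

```text
clock: 28.0
eef_pos: [0.4882, 0.0014, 0.0388]
tool_rot: [0.024, 1.0, 0.002, 0.002]
ft_force: [-0.1, 0.3, -1.9]
grip_width: 0.0424
```

Call:
jog_arm(
  deltas=[
    [[0,0,2,0,0,0,30]],
  ],
)

```text
clock: 28.1
eef_pos: [0.4881, 0.0012, 0.0381]
tool_rot: [0.024, 1.0, 0.002, 0.002]
ft_force: [-8.2, 1.5, 24.6]
grip_width: 0.043
```

Call:
jog_arm(
  deltas=[
    [[0,0,1.5,0,0,0,30]],
  ],
)

```text
clock: 28.2
eef_pos: [0.4881, 0.0012, 0.0382]
tool_rot: [0.024, 1.0, 0.002, 0.003]
ft_force: [-5.4, 0.9, 13.0]
grip_width: 0.0426
```

Call:
jog_arm(
  deltas=[
    [[0,2,-0.5,0,0,0,30],[0,2,0,0,0,0,30],[0,1.5,0,0,0,0,30]],
  ],
)

```text
clock: 28.5
eef_pos: [0.4887, 0.0061, 0.0394]
tool_rot: [0.025, 1.0, 0.001, 0.003]
ft_force: [-0.0, -3.8, -1.6]
grip_width: 0.0425
```

Call:
jog_arm(
  deltas=[
    [[0,2,0,0,0,0,30]],
  ],
)

```text
clock: 28.6
eef_pos: [0.4887, 0.0062, 0.0393]
tool_rot: [0.025, 1.0, -0.001, 0.003]
ft_force: [-0.5, -8.1, 0.7]
grip_width: 0.0427
```

Call:
jog_arm(
  deltas=[
    [[-2,1,0,0,0,0,30],[-2,1,0,0,0,0,30]],
  ],
)

```text
clock: 28.8
eef_pos: [0.4899, 0.0061, 0.0384]
tool_rot: [0.025, 1.0, -0.004, 0.0]
ft_force: [-5.9, -4.3, 6.9]
grip_width: 0.0429
```

Call:
jog_arm(
  deltas=[
    [[-2,1,0,0,0,0,30]],
  ],
)

```text
clock: 28.9
eef_pos: [0.4899, 0.0061, 0.0385]
tool_rot: [0.025, 1.0, -0.005, -0.002]
ft_force: [-7.6, -4.6, 10.5]
grip_width: 0.0424
```

Call:
jog_arm(
  deltas=[
    [[-2,1,0,0,0,0,30]],
  ],
)

```text
clock: 29.0
eef_pos: [0.4899, 0.0061, 0.0385]
tool_rot: [0.025, 1.0, -0.006, -0.004]
ft_force: [-7.0, -5.0, 7.2]
grip_width: 0.0427
```

Call:
jog_arm(
  deltas=[
    [[0,0,-1.5,-0.6,-0.8,0,30]],
  ],
)

```text
clock: 29.1
eef_pos: [0.4898, 0.006, 0.0397]
tool_rot: [0.025, 1.0, -0.001, 0.003]
ft_force: [0.5, -1.3, -2.7]
grip_width: 0.0427
```

Call:
jog_arm(
  deltas=[
    [[-3,0.5,0,0,0,0,30]],
  ],
)

```text
clock: 29.2
eef_pos: [0.4916, 0.0059, 0.0394]
tool_rot: [0.025, 1.0, -0.002, 0.002]
ft_force: [-2.2, -2.8, -1.9]
grip_width: 0.0427
```

Call:
jog_arm(
  deltas=[
    [[-3,0.5,0,0,0,0,30]],
  ],
)

```text
clock: 29.3
eef_pos: [0.4939, 0.0059, 0.0389]
tool_rot: [0.025, 1.0, -0.002, 0.001]
ft_force: [-1.5, -3.9, -0.5]
grip_width: 0.0429
```

Call:
jog_arm(
  deltas=[
    [[-3,1,0,0,0,0,30]],
  ],
)

```text
clock: 29.4
eef_pos: [0.4945, 0.0059, 0.0384]
tool_rot: [0.025, 1.0, -0.003, -0.001]
ft_force: [-11.8, -6.3, 9.6]
grip_width: 0.0423
```

Call:
jog_arm(
  deltas=[
    [[0,0,-1.2,-0.3,-0.4,0,30]],
  ],
)

```text
clock: 29.5
eef_pos: [0.4944, 0.0058, 0.0391]
tool_rot: [0.025, 1.0, -0.001, 0.001]
ft_force: [-0.4, -2.4, -4.1]
grip_width: 0.0427
```

Call:
jog_arm(
  deltas=[
    [[-3,1,0,0,0,0,30]],
  ],
)

```text
clock: 29.6
eef_pos: [0.4946, 0.0059, 0.0386]
tool_rot: [0.025, 1.0, -0.002, -0.001]
ft_force: [-12.7, -6.0, 8.0]
grip_width: 0.0424
```

Call:
jog_arm(
  deltas=[
    [[-4,2,0,0,0,0,30]],
  ],
)

```text
clock: 29.7
eef_pos: [0.4945, 0.006, 0.0385]
tool_rot: [0.025, 1.0, -0.004, -0.006]
ft_force: [-15.8, -9.9, 16.8]
grip_width: 0.0429
```

Call:
jog_arm(
  deltas=[
    [[-3,2,0,0,0,0,30]],
  ],
)

```text
clock: 29.8
eef_pos: [0.4944, 0.006, 0.0386]
tool_rot: [0.025, 1.0, -0.006, -0.009]
ft_force: [-10.3, -8.5, 9.2]
grip_width: 0.0425
```

```bash
python3 - <<'E'
from h import *
go((.4945,.006,.0385,-2.9,30))
E
```

```text
at [0.4944 0.006  0.0386] yaw -2.85 tilt [-0.0177 -0.0121] F [-10.3051  -8.5291   9.1918] M [-1.6434  1.5606  0.669 ] w 0.0425 t 29.8
[-0.1, -0.0, 0.1, -0.7, -1.0, 0.0]
-- (0.4945, 0.006, 0.0385, -2.9, 30)
```

Solid stop at x .4945 and y .006. Straighten, release, rise, go to the gauge.

Call:
jog_arm(
  deltas=[
    [[-1,1,0,-0.7,-1,0,30],[-0.5,0.5,0,0,0,0,30],[0,0,0,0,0,0,60],[0,0,0,0,0,0,85],[0,0,0,0,0,0,85]],
  ],
)

```text
clock: 30.3
eef_pos: [0.4981, 0.0079, 0.0397]
tool_rot: [0.025, 1.0, 0.0, 0.002]
ft_force: [-1.0, 0.1, -0.3]
grip_width: 0.0835
```

Call:
jog_arm(
  deltas=[
    [[0,0,0,0,0,0,85],[0,0,-30,0,0,0,85],[0,0,-40,0,0,0,85],[0,0,-45,0,0,0,85],[0,0,-45,0,0,0,85]],
  ],
)

```text
clock: 30.8
eef_pos: [0.4943, 0.0095, 0.198]
tool_rot: [0.024, 1.0, 0.002, -0.005]
ft_force: [1.9, -0.2, 0.1]
grip_width: 0.0848
```

```bash
python3 - <<'E'
from h import *
go((.665,-.0638,.2,-7.9,40))
im=shot("scene",4); 
p=proj("scene",[[.491,.006,.05]])[0].astype(int)
c=cv2.convertScaleAbs(im[p[1]-30:p[1]+30,p[0]-40:p[0]+40],alpha=1.3)
save("pics/b3.png",np.hstack([cv2.resize(c,None,fx=6,fy=6,interpolation=cv2.INTER_CUBIC),cv2.resize(cv2.imread("pics/b2.png")[:,:,::-1],(480,360))])[:,:960][:,::1])
a=cv2.imread("pics/b2.png");b=cv2.resize(cv2.cvtColor(c,cv2.COLOR_RGB2BGR),None,fx=9,fy=9,interpolation=cv2.INTER_CUBIC)
# shift between the bar1-home and bar2-home pictures, bar region
ga=cv2.cvtColor(a,6).astype(np.float32)[190:400,150:560];gb=cv2.cvtColor(b,6).astype(np.float32)[190:400,150:560]
print("shift px", np.array(cv2.phaseCorrelate(ga,gb,cv2.createHanningWindow(ga.shape[::-1],5))[0])/9)
E
```

```text
at [0.4943 0.0095 0.198 ] yaw -2.79 tilt [-0.0101  0.0034] F [ 1.9353 -0.2221  0.0893] M [-0.008  -0.0849  0.0141] w 0.0848 t 30.8
[-34.8, -13.0, -0.8, 0.2, -0.6, 1.0]
[-35.0, -12.4, -0.4, 0.0, 0.0, 1.0]
[-35.3, -11.7, -0.4, 0.0, 0.0, 1.0]
[-35.5, -11.1, -0.4, 0.0, 0.0, 1.0]
[-35.6, -10.5, -0.4, 0.0, 0.0, 1.0]
-- (0.665, -0.0638, 0.2, -7.9, 40)
shift px [-0.0062 -0.0087]
```

Call:
jog_arm(
  deltas=[
    [[-35,-13,-2,0.2,-0.8,1,85],[-35,-12,-2,0,-0.4,1,85],[-35,-12,-2,0,-0.4,1,85],[-35,-11,-2,0,-0.4,1,85],[-33,-10,-2,0,-0.4,1,85]],
  ],
)

```text
clock: 31.5
eef_pos: [0.6595, -0.0616, 0.1987]
tool_rot: [0.067, 0.998, 0.0, 0.009]
ft_force: [0.4, 0.1, -0.5]
grip_width: 0.0851
```

Call:
jog_arm(
  deltas=[
    [[0,0,0,0,0,0,85]],
  ],
)

```text
clock: 31.6
eef_pos: [0.6615, -0.0631, 0.1944]
tool_rot: [0.068, 0.998, 0.0, 0.007]
ft_force: [-0.7, -0.8, -0.7]
grip_width: 0.0851
```

```bash
python3 - <<'E'
from h import *
go((.663,-.0636,.16,-7.9,40))
E
```

```text
at [ 0.6615 -0.0631  0.1944] yaw -7.83 tilt [ 0.0146 -0.0006] F [-0.7183 -0.843  -0.6921] M [ 0.0483  0.0313 -0.0708] w 0.0851 t 31.6
[-1.1, -0.3, 34.5, 0.1, 0.8, 0.1]
-- (0.663, -0.0636, 0.16, -7.9, 40)
```

Call:
jog_arm(
  deltas=[
    [[-1,0,20,0,0,0,85],[-1,0,20,0,0,0,85],[-1,0,15,0,0,0,85],[0,0,0,0,0,0,85]],
  ],
)

```text
clock: 32.0
eef_pos: [0.6603, -0.0625, 0.1277]
tool_rot: [0.068, 0.998, 0.001, -0.001]
ft_force: [0.1, 0.0, 0.6]
grip_width: 0.0848
```

```bash
python3 - <<'E'
from h import *
go((.663,-.0636,.117,-7.9,40))
E
```

```text
at [ 0.6603 -0.0625  0.1277] yaw -7.84 tilt [-0.0011  0.0023] F [0.0592 0.049  0.6279] M [-0.015   0.0672  0.0258] w 0.0848 t 32.0
[-2.8, -0.7, 10.7, 0.1, -0.1, 0.1]
-- (0.663, -0.0636, 0.117, -7.9, 40)
```

Call:
jog_arm(
  deltas=[
    [[-4,-0.7,10.5,0,-0.5,0,85],[0,0,0,0,0,0,40],[0,0,0,0,0,0,15],[0,0,0,0,0,0,15],[0,0,0,0,0,0,15]],
  ],
)

```text
clock: 32.5
eef_pos: [0.6612, -0.0622, 0.1162]
tool_rot: [0.068, 0.998, 0.001, 0.001]
ft_force: [-0.2, 0.7, 0.8]
grip_width: 0.0281
```

Call:
jog_arm(
  deltas=[
    [[0,0,0,0,0,0,15],[0,0,0,0,0,0,15],[0,0,0,0,0,0,15]],
  ],
)

```text
clock: 32.8
eef_pos: [0.6612, -0.0621, 0.1169]
tool_rot: [0.068, 0.998, 0.001, 0.001]
ft_force: [0.1, 0.5, -1.8]
grip_width: 0.0247
```

```bash
python3 - <<'E'
from h import *
go((.663,-.063,.22,-7.9,30))
E
```

```text
at [ 0.6612 -0.0621  0.1169] yaw -7.76 tilt [0.0025 0.0025] F [ 0.1467  0.4665 -1.8248] M [ 0.0305 -0.0028 -0.0152] w 0.0247 t 32.8
[-0.5, -0.1, -25.8, 0.2, 0.1, 0.0]
[-0.5, -0.2, -25.8, 0.0, 0.0, 0.0]
[-0.5, -0.2, -25.8, 0.0, 0.0, 0.0]
[-0.5, -0.2, -25.8, 0.0, 0.0, 0.0]
-- (0.663, -0.063, 0.22, -7.9, 30)
```

Call:
jog_arm(
  deltas=[
    [[0,0,-20,0,0,0,15],[0,0,-30,0,0,0,15],[0,0,-30,0,0,0,15],[0,0,-20,0,0,0,15]],
  ],
)

```text
clock: 33.2
eef_pos: [0.6573, -0.062, 0.2134]
tool_rot: [0.068, 0.998, 0.002, -0.006]
ft_force: [-0.1, -0.1, -1.4]
grip_width: 0.0253
```

Call:
jog_arm(
  deltas=[
    [[35,10,0,0,0,-1,15],[35,10,0,0,0,-1,15],[35,10,0,0,0,-1,15],[34,11,0,0,0,-1,15],[30,10,0,0,0,-1,15]],
  ],
)

```text
clock: 33.7
eef_pos: [0.4958, 0.0057, 0.2161]
tool_rot: [0.024, 1.0, 0.002, -0.0]
ft_force: [-0.4, 0.2, -1.5]
grip_width: 0.0253
```

Call:
jog_arm(
  deltas=[
    [[0,0,10,0,0,0,15],[0,0,10,0,0,0,15],[0,0,0,0,0,0,15]],
  ],
)

```text
clock: 34.0
eef_pos: [0.4924, 0.0071, 0.1961]
tool_rot: [0.023, 1.0, 0.002, -0.0]
ft_force: [0.2, -0.0, -1.8]
grip_width: 0.0255
```

```bash
python3 - <<'E'
from h import *
go((.487,.0062,.16,-2.9,15))
E
```

```text
at [0.4924 0.0071 0.1961] yaw -2.63 tilt [-0.0002  0.0035] F [ 0.1583 -0.0321 -1.8177] M [0.0254 0.036  0.003 ] w 0.0255 t 34.0
[1.8, -0.4, 12.0, 0.2, -0.0, 0.1]
[1.8, -0.4, 12.0, 0.0, 0.0, 0.1]
[1.8, -0.4, 12.0, 0.0, 0.0, 0.1]
-- (0.487, 0.0062, 0.16, -2.9, 15)
```

Call:
jog_arm(
  deltas=[
    [[1,-0.5,12,0,-0.2,0.1,15],[1,-0.5,12,0,0,0.1,15],[1,-0.4,12,0,0,0.1,15],[0,0,0,0,0,0,15]],
  ],
)

```text
clock: 34.4
eef_pos: [0.4939, 0.0043, 0.1582]
tool_rot: [0.027, 1.0, 0.001, 0.003]
ft_force: [-0.4, 0.3, -3.1]
grip_width: 0.0253
```

Call:
jog_arm(
  deltas=[
    [[0,0,3,0,0,0,15]],
  ],
)

```text
clock: 34.5
eef_pos: [0.4953, 0.004, 0.1554]
tool_rot: [0.027, 1.0, 0.002, 0.003]
ft_force: [0.4, 0.1, -1.7]
grip_width: 0.0252
```

```bash
python3 - <<'E'
from h import *
go((.487,.0062,.15,-2.9,15))
E
```

```text
at [0.4953 0.004  0.1554] yaw -3.14 tilt [0.0063 0.0028] F [ 0.3548  0.0574 -1.6501] M [-0.0036 -0.0893  0.029 ] w 0.0252 t 34.5
[8.4, 1.8, 5.4, 0.2, 0.4, -0.2]
-- (0.487, 0.0062, 0.15, -2.9, 15)
```

Call:
jog_arm(
  deltas=[
    [[4,2,-1,0,0.3,-0.2,15],[2,0.3,0,0,0,0,15]],
  ],
)

```text
clock: 34.7
eef_pos: [0.4902, 0.0063, 0.1566]
tool_rot: [0.026, 1.0, 0.002, 0.0]
ft_force: [-0.1, -0.1, -1.2]
grip_width: 0.0252
```

Call:
jog_arm(
  deltas=[
    [[0,0,3,0,0,0,15]],
  ],
)

```text
clock: 34.8
eef_pos: [0.4907, 0.0064, 0.1543]
tool_rot: [0.026, 1.0, 0.002, 0.001]
ft_force: [-0.0, 0.1, -2.0]
grip_width: 0.0258
```

Call:
jog_arm(
  deltas=[
    [[0,0,3,0,0,0,15]],
  ],
)

```text
clock: 34.9
eef_pos: [0.491, 0.0065, 0.1515]
tool_rot: [0.026, 1.0, 0.002, 0.002]
ft_force: [-0.8, 0.2, -2.3]
grip_width: 0.0252
```

Call:
jog_arm(
  deltas=[
    [[0,0,3,0,0,0,15]],
  ],
)

```text
clock: 35.0
eef_pos: [0.4912, 0.0066, 0.1486]
tool_rot: [0.026, 1.0, 0.002, 0.002]
ft_force: [-0.8, -0.2, -1.4]
grip_width: 0.0256
```

Call:
jog_arm(
  deltas=[
    [[0,0,2,0,0,0,15]],
  ],
)

```text
clock: 35.1
eef_pos: [0.4911, 0.0066, 0.1464]
tool_rot: [0.026, 1.0, 0.002, 0.002]
ft_force: [-0.7, 0.6, -2.2]
grip_width: 0.0249
```

Call:
jog_arm(
  deltas=[
    [[0,-0.5,2,0,0,0,15]],
  ],
)

```text
clock: 35.2
eef_pos: [0.4911, 0.0062, 0.1442]
tool_rot: [0.026, 1.0, 0.002, 0.002]
ft_force: [-0.2, -0.3, -2.8]
grip_width: 0.0254
```

Call:
jog_arm(
  deltas=[
    [[0,0,2,0,0,0,15]],
  ],
)

```text
clock: 35.3
eef_pos: [0.491, 0.0061, 0.142]
tool_rot: [0.026, 1.0, 0.002, 0.002]
ft_force: [0.6, 0.1, -2.3]
grip_width: 0.025
```

Call:
jog_arm(
  deltas=[
    [[0,0,2,0,0,0,15]],
  ],
)

```text
clock: 35.4
eef_pos: [0.4911, 0.0061, 0.1399]
tool_rot: [0.026, 1.0, 0.002, 0.002]
ft_force: [0.3, 0.0, 0.9]
grip_width: 0.0253
```

Call:
jog_arm(
  deltas=[
    [[0,0,2,0,0,0,15]],
  ],
)

```text
clock: 35.5
eef_pos: [0.4912, 0.0061, 0.1381]
tool_rot: [0.026, 1.0, 0.002, 0.002]
ft_force: [0.1, 1.1, 2.3]
grip_width: 0.0252
```

Call:
jog_arm(
  deltas=[
    [[0,0,1.5,0,0,0,15]],
  ],
)

```text
clock: 35.6
eef_pos: [0.4913, 0.0061, 0.1368]
tool_rot: [0.026, 1.0, 0.002, 0.002]
ft_force: [-1.4, -0.2, 1.4]
grip_width: 0.0254
```

Call:
jog_arm(
  deltas=[
    [[0,0,1.5,0,0,0,15]],
  ],
)

```text
clock: 35.7
eef_pos: [0.4916, 0.0061, 0.1362]
tool_rot: [0.026, 1.0, 0.002, 0.003]
ft_force: [-3.5, 0.7, 13.5]
grip_width: 0.0252
```

Call:
jog_arm(
  deltas=[
    [[0,0,1.5,0,0,0,15]],
  ],
)

```text
clock: 35.8
eef_pos: [0.4916, 0.0061, 0.1362]
tool_rot: [0.026, 1.0, 0.002, 0.003]
ft_force: [-5.3, -0.8, 14.1]
grip_width: 0.025
```

Call:
jog_arm(
  deltas=[
    [[0,0,1,0,0,0,15],[0,0,1,0,0,0,15],[0,0,1,0,0,0,15],[0,0,1,0,0,0,15]],
  ],
)

```text
clock: 36.2
eef_pos: [0.4912, 0.0061, 0.1362]
tool_rot: [0.026, 1.0, 0.002, 0.005]
ft_force: [-2.8, 0.2, 6.8]
grip_width: 0.0255
```

```bash
python3 - <<'E'
from h import *
go((.489,.006,.2,-2.9,20))
im=shot("scene",6)
p=proj("scene",[[.48,.006,.1]])[0].astype(int)
c=cv2.convertScaleAbs(im[p[1]-25:p[1]+35,p[0]-40:p[0]+40],alpha=1.3)
save("pics/d2.png",np.hstack([cv2.resize(x,(390,292)) for x in (cv2.resize(c,None,fx=9,fy=9,interpolation=cv2.INTER_CUBIC)[90:400,150:564],cv2.imread("pics/d1.png")[90:400,150:564,::-1])]))
E
```

```text
at [0.4912 0.0061 0.1362] yaw -2.96 tilt [0.0091 0.0031] F [-2.8071  0.1854  6.8449] M [-0.032   0.8455 -0.1045] w 0.0255 t 36.2
[0.4, -0.0, -15.9, 0.2, 0.5, -0.0]
[0.5, -0.1, -15.9, 0.0, 0.0, -0.0]
[0.5, -0.1, -15.9, 0.0, 0.0, -0.0]
[0.5, -0.1, -15.9, 0.0, 0.0, -0.0]
-- (0.489, 0.006, 0.2, -2.9, 20)
```

View pics/d2.png

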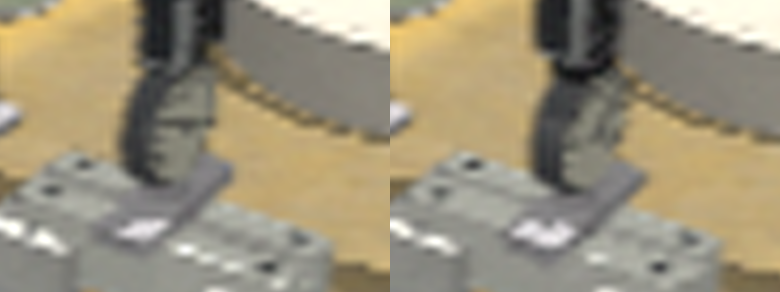

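Call:
jog_arm(
  deltas=[
    [[0,0,-20,0,0.3,0,15],[0,0,-25,0,0,0,15],[0,0,-30,0,0,0,15],[0,0,0,0,0,0,15]],
  ],
)

```text
clock: 36.9
eef_pos: [0.4904, 0.0059, 0.2122]
tool_rot: [0.026, 1.0, 0.002, 0.001]
ft_force: [1.3, 0.7, -1.5]
grip_width: 0.0253
```

Call:
jog_arm(
  deltas=[
    [[-35,-12,-4,0,-0.3,1,15],[-36,-12,-4,0,-0.3,1,15],[-36,-11,-4,0,-0.3,1,15],[-36,-10,-4,0,-0.3,1,15],[-28,-9,-4,0,-0.3,1,15]],
  ],
)

```text
clock: 37.4
eef_pos: [0.6543, -0.0625, 0.2256]
tool_rot: [0.069, 0.998, 0.002, 0.008]
ft_force: [-0.1, 0.6, -2.5]
grip_width: 0.0256
```

Call:
jog_arm(
  deltas=[
    [[0,0,0,0,0,0,15]],
  ],
)

```text
clock: 37.5
eef_pos: [0.6569, -0.0643, 0.2227]
tool_rot: [0.07, 0.998, 0.001, 0.008]
ft_force: [-0.4, -0.2, -2.4]
grip_width: 0.025
```

```bash
python3 - <<'E'
from h import *
go((.6612,-.063,.16,-7.8,30))
E
```

```text
at [ 0.6569 -0.0643  0.2227] yaw -8.05 tilt [0.016  0.0016] F [-0.3984 -0.2365 -2.4493] M [ 0.0253  0.0746 -0.0291] w 0.025 t 37.5
[-1.0, 0.6, 20.9, 0.2, 0.9, -0.1]
[-1.4, 0.6, 20.9, 0.0, 0.0, -0.1]
[-1.4, 0.6, 20.9, 0.0, 0.0, -0.1]
-- (0.6612, -0.063, 0.16, -7.8, 30)
```

Call:
jog_arm(
  deltas=[
    [[-2.5,0.6,25,0,0.3,-0.1,15],[-2.5,0.6,25,0,0,-0.1,15],[-1,0.4,20,0,0,0,15],[0,0,0,0,0,0,15]],
  ],
)

```text
clock: 37.9
eef_pos: [0.6616, -0.0632, 0.1433]
tool_rot: [0.069, 0.998, 0.002, 0.001]
ft_force: [-0.8, -0.1, -3.4]
grip_width: 0.0254
```

```bash
python3 - <<'E'
from h import *
go((.6612,-.063,.125,-7.8,30))
E
```

```text
at [ 0.6616 -0.0632  0.1433] yaw -7.86 tilt [0.0021 0.0038] F [-0.8191 -0.0778 -3.389 ] M [ 0.0191  0.1818 -0.0122] w 0.0254 t 37.9
[0.5, 0.1, 18.3, 0.2, 0.1, -0.1]
-- (0.6612, -0.063, 0.125, -7.8, 30)
```

Call:
jog_arm(
  deltas=[
    [[0.5,0,11,0,0,0,15],[0,0,7,0,0,0,15],[0,0,3,0,0,0,15],[0,0,0,0,0,0,15]],
  ],
)

```text
clock: 38.3
eef_pos: [0.6603, -0.0624, 0.1212]
tool_rot: [0.068, 0.998, 0.002, 0.001]
ft_force: [-0.4, -0.0, -2.1]
grip_width: 0.0255
```

Call:
jog_arm(
  deltas=[
    [[0,0,2,0,0,0,15],[0,0,1.5,0,0,0,15]],
  ],
)

```text
clock: 38.5
eef_pos: [0.6613, -0.0625, 0.1194]
tool_rot: [0.068, 0.998, 0.002, 0.002]
ft_force: [0.4, 0.5, -2.4]
grip_width: 0.025
```

Call:
jog_arm(
  deltas=[
    [[0,0,1.5,0,0,0,15]],
  ],
)

```text
clock: 38.6
eef_pos: [0.6618, -0.0625, 0.1185]
tool_rot: [0.068, 0.998, 0.002, 0.003]
ft_force: [0.0, 0.8, -2.0]
grip_width: 0.025
```

```bash
python3 - <<'E'
from h import *
go((.6612,-.063,.1165,-7.8,30))
E
```

```text
at [ 0.6618 -0.0625  0.1185] yaw -7.81 tilt [0.0063 0.0035] F [ 0.0448  0.789  -1.9836] M [ 0.0034 -0.0272 -0.0123] w 0.025 t 38.6
[0.6, -0.5, 2.0, 0.2, 0.3, -0.0]
-- (0.6612, -0.063, 0.1165, -7.8, 30)
```

Call:
jog_arm(
  deltas=[
    [[0.5,-0.5,1.5,0,0.2,0,15],[0,0,1.2,0,0,0,15]],
  ],
)

```text
clock: 38.8
eef_pos: [0.6617, -0.0631, 0.1164]
tool_rot: [0.068, 0.998, 0.002, 0.002]
ft_force: [-1.5, 0.3, 4.1]
grip_width: 0.0251
```

Call:
jog_arm(
  deltas=[
    [[0,0,0.7,0,0,0,15],[0,0,0,0,0,0,40],[0,0,0,0,0,0,85],[0,0,0,0,0,0,85],[0,0,0,0,0,0,85]],
  ],
)

```text
clock: 39.3
eef_pos: [0.663, -0.0632, 0.1177]
tool_rot: [0.068, 0.998, 0.002, 0.004]
ft_force: [0.9, -0.2, -0.4]
grip_width: 0.081
```

Call:
jog_arm(
  deltas=[
    [[0,0,0,0,0,0,85],[0,0,0,0,0,0,85],[0,0,-25,0,0,0,85],[0,0,-35,0,0,0,85],[0,0,-30,0,0,0,85]],
  ],
)

```text
clock: 39.8
eef_pos: [0.6586, -0.0632, 0.203]
tool_rot: [0.068, 0.998, 0.002, -0.003]
ft_force: [-0.6, -0.4, -1.0]
grip_width: 0.0856
```

Call:
jog_arm(
  deltas=[
    [[36,9,0,0,0,-1,85],[36,10,0,0,0,-1,85],[36,10,0,0,0,-1,85],[36,11,0,0,0,-1,85],[28,10,0,0,0,-1,85]],
  ],
)

```text
clock: 40.3
eef_pos: [0.4962, 0.004, 0.208]
tool_rot: [0.025, 1.0, 0.002, 0.006]
ft_force: [0.3, 0.2, -0.1]
grip_width: 0.0849
```

```bash
python3 - <<'E'
from h import *
im=shot("scene",4)
p=proj("scene",[[.663,-.063,.09]])[0].astype(int)
c=cv2.resize(cv2.convertScaleAbs(im[p[1]-30:p[1]+30,p[0]-33:p[0]+33],alpha=1.3),None,fx=6,fy=6,interpolation=cv2.INTER_CUBIC)
b=cv2.resize(cv2.convertScaleAbs(im[250:310,185:251],alpha=1.3),None,fx=6,fy=6,interpolation=cv2.INTER_CUBIC)
save("pics/g3.png",np.hstack([c,b]))
go((.491,.006,.08,-2.9,30))
E
```

```text
at [0.4983 0.0037 0.2085] yaw -2.82 tilt [0.0143 0.0033] F [ 0.5389 -0.2404 -0.6057] M [-0.0636  0.0004  0.0318] w 0.0851 t 40.5
[1.8, 0.3, 25.7, 0.2, 0.8, 0.0]
[1.5, 0.4, 25.7, 0.0, 0.0, 0.0]
[1.5, 0.4, 25.7, 0.0, 0.0, 0.0]
[1.5, 0.4, 25.7, 0.0, 0.0, 0.0]
[1.5, 0.4, 25.7, 0.0, 0.0, 0.0]
-- (0.491, 0.006, 0.08, -2.9, 30)
```

View pics/g3.png

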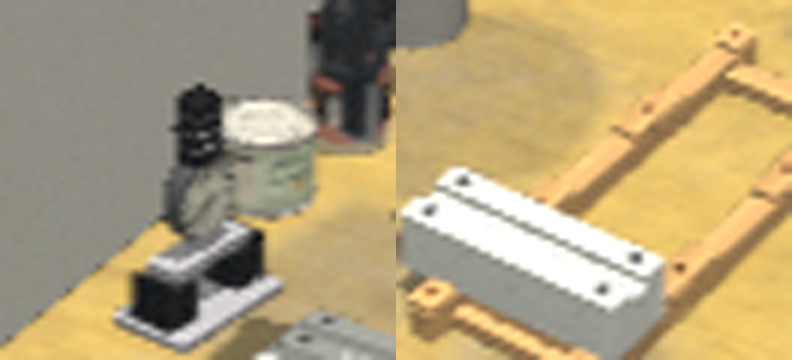

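Call:
jog_arm(
  deltas=[
    [[2,1,30,0.2,0.8,0,85],[1,0.4,35,0,0,0,85],[1,0.4,35,0,0,0,85],[1,0.4,25,0,0,0,85],[0,0,0,0,0,0,85]],
  ],
)

```text
clock: 41.0
eef_pos: [0.5045, 0.0044, 0.0822]
tool_rot: [0.026, 1.0, 0.0, 0.007]
ft_force: [-0.6, 0.5, -0.0]
grip_width: 0.0853
```

```bash
python3 - <<'E'
from h import *
go((.491,.006,.032,-2.9,40))
E
```

```text
at [0.5045 0.0044 0.0822] yaw -3.02 tilt [ 0.0135 -0.0003] F [-0.6354  0.4682 -0.0117] M [-0.0432  0.102  -0.0572] w 0.0853 t 41.0
[7.1, 0.4, 25.0, 0.0, 0.8, -0.1]
[6.8, 0.5, 25.1, 0.0, 0.0, -0.1]
-- (0.491, 0.006, 0.032, -2.9, 40)
```

Call:
jog_arm(
  deltas=[
    [[11,1,5,0,0.8,0,85],[3,0,20,0,0,0,85],[0,0,23,0,0,0,85],[0,0,0,0,0,0,60],[0,0,0,0,0,0,30]],
  ],
)

```text
clock: 41.5
eef_pos: [0.4963, 0.0053, 0.0379]
tool_rot: [0.027, 1.0, 0.0, 0.003]
ft_force: [0.2, 0.4, -0.1]
grip_width: 0.0582
```

Call:
jog_arm(
  deltas=[
    [[0,0,0,0,0,0,30],[0,0,0,0,0,0,30],[0,0,0,0,0,0,30],[0,0,0,0,0,0,30]],
  ],
)

```text
clock: 41.9
eef_pos: [0.4972, 0.0053, 0.0412]
tool_rot: [0.027, 1.0, 0.001, 0.005]
ft_force: [-0.8, -1.3, -1.8]
grip_width: 0.0427
```

Call:
jog_arm(
  deltas=[
    [[0,0,-25,0,0,0,30],[0,0,-40,0,0,0,30],[0,0,-45,0,0,0,30],[0,0,0,0,0,0,30]],
  ],
)

```text
clock: 42.3
eef_pos: [0.4962, 0.0052, 0.1542]
tool_rot: [0.028, 1.0, 0.0, 0.004]
ft_force: [1.2, -0.7, -1.6]
grip_width: 0.0424
```

```bash
python3 - <<'E'
from h import *
go((.5,-.2965,.15,-2.9,44))
E
```

```text
at [0.4962 0.0052 0.1542] yaw -3.16 tilt [0.008  0.0006] F [ 1.1671 -0.6925 -1.5941] M [-0.0223 -0.1005  0.0318] w 0.0424 t 42.3
[-2.9, -43.0, 0.6, 0.1, 0.5, -0.0]
[-2.9, -43.0, 0.6, 0.0, 0.0, -0.0]
[-2.9, -43.0, 0.6, 0.0, 0.0, -0.0]
[-2.8, -43.0, 0.6, 0.0, 0.0, -0.0]
[-2.8, -43.0, 0.6, 0.0, 0.0, -0.0]
[-2.8, -43.0, 0.6, 0.0, 0.0, -0.0]
[-2.8, -43.0, 0.6, 0.0, 0.0, -0.0]
-- (0.5, -0.2965, 0.15, -2.9, 44)
```

Call:
jog_arm(
  deltas=[
    [[-3,-43,0,0,0.5,0,30],[-3,-43,-1,0,0,0,30],[-3,-43,-1,0,0,0,30],[-3,-43,-1,0,0,0,30],[-3,-43,-1,0,0,0,30]],
  ],
)

```text
clock: 42.8
eef_pos: [0.5035, -0.211, 0.1588]
tool_rot: [0.02, 1.0, 0.001, 0.003]
ft_force: [1.1, -0.2, -2.2]
grip_width: 0.0422
```

Call:
jog_arm(
  deltas=[
    [[-3,-43,-1,0,0,0,30],[-3,-35,-1,0,0,0,30],[0,0,0,0,0,0,30]],
  ],
)

```text
clock: 43.1
eef_pos: [0.5057, -0.2982, 0.1585]
tool_rot: [0.024, 1.0, 0.0, 0.004]
ft_force: [-0.7, 1.0, -1.9]
grip_width: 0.0427
```

```bash
python3 - <<'E'
from h import *
go((.502,-.2965,.05,-2.9,35))
E
```

```text
at [ 0.5057 -0.2982  0.1585] yaw -2.74 tilt [ 0.0079 -0.0001] F [-0.6924  0.9708 -1.9393] M [ 0.0538  0.0188 -0.0013] w 0.0427 t 43.1
[1.2, 0.4, 27.1, 0.0, 0.4, 0.0]
[0.9, 0.4, 27.1, 0.0, 0.0, 0.0]
[0.9, 0.4, 27.1, 0.0, 0.0, 0.0]
[0.9, 0.4, 27.1, 0.0, 0.0, 0.0]
-- (0.502, -0.2965, 0.05, -2.9, 35)
```

Call:
jog_arm(
  deltas=[
    [[2,0.4,27,0,0.4,0,30],[2,0.4,30,0,0,0,30],[1,0,30,0,0,0,30],[1,0,20,0,0,0,30],[0,0,0,0,0,0,30]],
  ],
)

```text
clock: 43.6
eef_pos: [0.4999, -0.2973, 0.0459]
tool_rot: [0.025, 1.0, 0.0, 0.001]
ft_force: [-1.2, 0.9, -1.5]
grip_width: 0.0425
```

Call:
jog_arm(
  deltas=[
    [[0,0,8,0,0,0,30],[0,0,3,0,0,0,30]],
  ],
)

```text
clock: 43.8
eef_pos: [0.5005, -0.2967, 0.035]
tool_rot: [0.025, 1.0, 0.0, 0.001]
ft_force: [-0.1, 0.2, -3.2]
grip_width: 0.0425
```

Call:
jog_arm(
  deltas=[
    [[0,0,3,0,0,0,30]],
  ],
)

```text
clock: 43.9
eef_pos: [0.5014, -0.2969, 0.0327]
tool_rot: [0.025, 1.0, -0.0, 0.002]
ft_force: [0.4, 0.1, -1.2]
grip_width: 0.0429
```

Call:
jog_arm(
  deltas=[
    [[0,0,2,0,0,0,30]],
  ],
)

```text
clock: 44.0
eef_pos: [0.502, -0.2971, 0.0313]
tool_rot: [0.025, 1.0, -0.0, 0.003]
ft_force: [-0.2, -0.3, -2.0]
grip_width: 0.0422
```

Call:
jog_arm(
  deltas=[
    [[0,0,3,0,0,0,30],[0,0,2,0,0,0,30]],
  ],
)

```text
clock: 44.2
eef_pos: [0.5032, -0.2977, 0.0274]
tool_rot: [0.025, 1.0, -0.001, 0.004]
ft_force: [-0.0, -0.0, -1.5]
grip_width: 0.0425
```

Call:
jog_arm(
  deltas=[
    [[0,0,2,0,0,0,30]],
  ],
)

```text
clock: 44.3
eef_pos: [0.5036, -0.298, 0.0257]
tool_rot: [0.025, 1.0, -0.001, 0.005]
ft_force: [-0.2, 0.6, -2.0]
grip_width: 0.0428
```

Call:
jog_arm(
  deltas=[
    [[0,0,2,0,0,0,30]],
  ],
)

```text
clock: 44.4
eef_pos: [0.5037, -0.2981, 0.0237]
tool_rot: [0.025, 1.0, -0.001, 0.005]
ft_force: [-0.0, 0.5, -2.4]
grip_width: 0.0429
```

Call:
jog_arm(
  deltas=[
    [[0,0,1,0,0,0,30],[0,0,0,0,0,0,60],[0,0,0,0,0,0,75],[0,0,0,0,0,0,75],[0,0,-15,0,0,0,75]],
  ],
)

```text
clock: 44.9
eef_pos: [0.5029, -0.2977, 0.0372]
tool_rot: [0.025, 1.0, -0.001, 0.004]
ft_force: [-0.2, 0.3, 1.2]
grip_width: 0.0751
```

Call:
jog_arm(
  deltas=[
    [[0,0,-35,0,0,0,75],[0,0,-45,0,0,0,75],[0,0,-45,0,0,0,75],[0,0,-45,0,0,0,75],[30,30,-10,0,0,0,75]],
  ],
)

```text
clock: 45.4
eef_pos: [0.4759, -0.2684, 0.2232]
tool_rot: [0.026, 1.0, -0.002, 0.005]
ft_force: [0.3, 0.8, 0.7]
grip_width: 0.0747
```

Call:
jog_arm(
  deltas=[
    [[40,25,0,0,0,0,75],[40,25,0,0,0,0,75],[40,25,0,0,0,0,75],[40,25,0,0,0,0,75],[0,0,0,0,0,0,75]],
  ],
)

```text
clock: 45.9
eef_pos: [0.3151, -0.1554, 0.2234]
tool_rot: [0.025, 1.0, -0.004, 0.01]
ft_force: [-0.6, 0.8, 0.5]
grip_width: 0.0748
```

```bash
python3 - <<'E'
from h import *
print(get_obs()["eef_pos"])
im=shot("top",4);s=shot("scene",3)
save("pics/end.png",np.vstack([cv2.resize(im[130:290,50:430],(760,320)),cv2.resize(s[155:325,125:365],(400,283),interpolation=cv2.INTER_CUBIC)[:, :][:,:,:] if 0 else cv2.copyMakeBorder(cv2.resize(s[155:325,125:365],(395,280),interpolation=cv2.INTER_CUBIC),0,0,0,365,0)]))
o=ortho("top",im,.054,.38,.6,.24,.46,4);g=o.min(2);t,_=cv2.threshold(g,0,255,cv2.THRESH_OTSU)
for c in cv2.findContours((g>t).astype(np.uint8),0,2)[0]:
    if cv2.contourArea(c)>15000: r=cv2.minAreaRect(c);print("bar1",.6-r[0][1]/4000,.46-r[0][0]/4000,r[1][0]/4,r[1][1]/4,r[2])
for n,z in(("pan",.054),("bar_q_mid",.039),("jar",.094),("tin",.058),("soy_bottle",.2),("glass",.098),("garlic",.04),("gauge_handle",.14)):
    for d in masks_of(n,"top")[:2]: print(n,round(d["conf"],2),ray("top",[d["at"]],z)[0,:2])
E
```

```text
[ 0.3151 -0.1554  0.2234]
bar1 0.49407135009765624 0.4037482604980469 46.862640380859375 132.79275512695312 3.0373358726501465
pan 0.95 [ 0.4941 -0.3106]
pan 0.31 [ 0.6974 -0.316 ]
bar_q_mid 0.95 [ 0.4948 -0.2936]
jar 0.8 [ 0.6834 -0.3182]
jar 0.34 [0.4935 0.0038]
tin 0.88 [ 0.6983 -0.2159]
soy_bottle 0.57 [ 0.6464 -0.3763]
glass 0.82 [0.6949 0.2321]
garlic 0.64 [0.7006 0.3769]
gauge_handle 0.7 [ 0.6477 -0.0619]
gauge_handle 0.18 [0.4906 0.0065]
```

View pics/end.png

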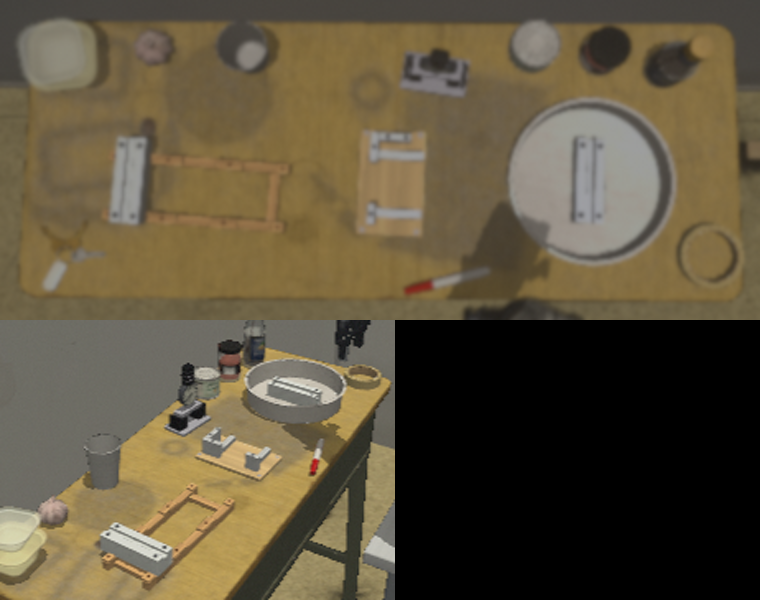

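```bash
python3 -c "
from workcell import *
print(job_done())"
```

```text
the job is handed in; nothing more can be done
None
```

I checked both bars and handed the job in at about 46 s on the robot's clock, well inside the 210 s. The right-hand lane was empty in this run, so there was no third bar.

- **Left bar: not worn, back in its lane.** I pushed it to both fence faces and pressed the gauge foot flat on it. The probe first touched about 11 mm above the seated position, so the groove is about 7 mm deep.
- **Middle bar: worn, in the middle of the pan.** It was squared up and pressed the same way. The probe touched only about 4 mm above the seated position, so the groove is about 14 mm deep.
- **How sure the depths are:** They come from the height and force at which the probe touched, not from the dial. In the pictures the dial was too small to give a number. The pointer only looked turned further left for the middle bar, which fits.

**Last checks**
- **Left bar in its lane:** it lies groove up, about 9 mm along and 2–3 mm across from my estimate of the lane centre, within the 25 mm and 7 mm limits.
- **Gauge:** it stands upright on its rest. I did not measure its position there exactly.
- **Middle bar in the pan:** it is within about 20 mm of the pan's middle.
- **Bystanders:** they stayed where they were to within about 12 mm, which is about what the detection itself scatters.
- **Arm:** it is clear of everything.

**Disagreements along the way:** the middle bar first stopped about 4 mm short of the end stop because of friction on the rails. I lifted it slightly and pushed again until it stopped firmly. Pictures of the two bars in the corner then matched to 0.01 pixel. Both bars' grip positions also differed by a few millimetres from where the camera first placed them.

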